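Feel which way round a tile die lies and lock it into the die bed

TASK

Draw both red-knobbed keepers of the yellow die bed fully back, then take one of the two terracotta die blocks from the wooden rack and lower it gently into the bed. A block is relieved by a step under one end that cannot be seen in the rack, so feel for it (the end over the step gives when pressed) and turn the block end for end if needed, so that the step goes over the bed's dark ledge and the block sinks fully home on the seat pin. Finally slide both keepers fully home over the block's ends, let go, and leave the things lying around where they are.

Things in the scene. Friction and masses are not known exactly. Their poses are not given: they have to be found in the camera images.
- bed: yellow die bed screwed to the table, 100 (x) x 244 (y) x 53 mm high without keepers; origin: centre of its underside, z up. A channel for the die runs along its y, 132 mm long (y -66 to +66), 40 mm wide, floor at z 12 mm. Low aluminium side walls: 7 mm above the floor, outer faces at x +-25. Yellow end blocks fill y beyond +-66, 41 mm above the floor, and carry the keepers
- ledge (a point): middle of the top of the dark steel ledge, 8 mm above the channel floor, which covers the floor from bed y +7 to +66 mm, the bed's +y end. The stepped half of the die belongs over it. Bed axes
- bed_mid (a point): where the centre of the die block (half-way up) must come, 31.5 mm above the table, in the middle of the channel; bed axes
- keeper_left_grip (a point): centre of the red square knob (16 x 16 mm, 28 mm tall; foot 59.5 mm, top 87.5 mm above the table) on the steel keeper plate (40 x 50 x 6 mm) at the bed's +y end; it is at bed y = 101 mm when the keeper is fully back, 76 mm fully home
- keeper_left (a joint): how far this keeper is slid towards the middle of the bed, m: 0 fully back (off the channel), 0.025 fully home (about 17 mm over the block's end). Moves along the bed's -y, about 1.5 N, stays where left. It passes 2.5 mm above a block that is fully home; a block that is not stops it
- keeper_right_grip (a point): centre of the same red knob on the keeper at the bed's -y end; bed y = -101 mm fully back, -76 mm fully home
- keeper_right (a joint): as keeper_left, for the -y end: 0 fully back, 0.025 fully home, m; moves along the bed's +y
- seat_pin (a joint): brass pin, 12 mm across, at bed y -32 mm, standing 8 mm above the channel floor on a soft spring (under 1 N); reads how far it is pressed, m: 0 free, 0.008 under a block lying flat on the floor. A block the wrong way round lies on the ledge, 8 mm too high or tilted, and leaves the pin up
- rack: dark wooden rack, fixed, 146 x 146 mm; origin: centre of its underside. Two nests centred at rack x -40 mm (near) and +40 mm (far), each with one die block lying along the rack's y with 2 mm play all round; nest floor 6 mm, top of the nest walls 19 mm above the table; walls 4 mm thick
- near_die (a point): fixed point of the rack: where the centre of the block in the near nest is at the start, 25.5 mm above the table; rack axes. Blocks are alike: terracotta, 34 (rack x) x 120 (y) x 39 mm high, flat top 45 mm above the table, 0.24 to 0.38 kg. Underneath, a 9 mm deep, heavy foot runs along one half of the length (60 mm); the other half is cut back by the step
- far_die (a point): fixed point of the rack: the same for the equal block in the far nest; either block will do. Which end has the step is not known. Pressing down 12 mm from the stepped end with about 1 N tips the block there by some 7 mm; the end over the foot stands firm. The balance point is 10 mm from the middle, towards the foot: gripped elsewhere the block may swing
- bowl_mid (a point): blue ceramic bowl, 110 mm across, 50 mm high; a bystander to leave alone; the point is at its middle
- glaze_jar_mid (a point): amber glass jar, 60 mm across, 80 mm high; a bystander to leave alone; the point is at its middle
- cup_mid (a point): white ceramic cup, 76 mm across, 85 mm high; a bystander to leave alone; the point is at its middle
- rib_mid (a point): flat wooden rib, 50 x 100 x 8 mm; a bystander to leave alone; the point is at its middle
- brush_mid (a point): long-handled brush lying down; a bystander to leave alone; the point is at its middle
- test_cone_mid (a point): small pale plaster cone, 44 mm across the foot, 60 mm high; a bystander to leave alone; the point is at its middle

How it is judged:
By the outcome, as a careful person would: the job done as asked, in the order asked, and still so for the second after the job is handed in, with the robot touching nothing.
It also fails if it takes over 70 s, if anything falls off the work surface, if the arm or the gripper's body presses on something with over 40 N, if the wrist force passes 120 N, or if a joint passes its speed limit or range.

ROBOT

A 7-joint arm with a two-finger parallel gripper is mounted at the origin on the work surface. World frame = base frame: x ahead of the robot, y to its left, z up, the work surface at z = 0. Lengths are in m, angles in rad, forces in N, time in s.
With the tool pointing down it reaches from about 0.4 to 0.85 m from the base axis. Payload 10.4 kg.
Tool frame: the origin (TCP) lies midway between the tips of the shut fingers; the grasp point (between the pads) lies 19 mm behind it (r.tcp_to_grasp is the z of the grasp point in the tool frame, in m); z points along the fingers, x is the direction in which the jaws open and shut, and the axes are right-handed (so a half turn about z gives the same grasp; the last joint's range is limited). The gripper opens to 87 mm and grips with 3 to 60 N. Pads are 19 mm wide; open, the fingers measure 117 mm over their backs; the gripper's body (75 mm by 190 mm) begins 51 mm behind the grasp point.
Start: joints at [-1.167, 0.332, -0.065, 1.46, 0.022, 1.35, -0.088], TCP at [0.259, 0.569, 0.223] pointing down, gripper open.
Joint ranges: [-2.6, 2.6], [-0.5, 2.12], [-1.47, 1.34], [0.16, 2.42], [-1.27, 4.41], [0.06, 2.06], [-2.6, 2.6]. Speed limits (rad/s): [2.22, 2.22, 2.79, 2.79, 3.14, 3.14, 3.14].

INTERFACE

Orientations are given as a unit quaternion [x, y, z, w].
In Python, from bench import r, camera, close_job gives the robot as it stands. The module is installed in compiled form; this text tells all that it offers.
- The arm moves only by the shell command python3 -m crank 'ROWS' [FORCE]. ROWS is JSON, a list of rows, each an object of numbers: "x", "y", "z": the shift along the tool's x, y, z scaled (see below); "ax", "ay", "az": the turn, a rotation vector about the tool's x, y, z scaled (see below); "claw": the closure, from -1 (fully open) to 1 (shut), so that 0 is half open. A call has exactly 5 rows; each row is the pose to reach, as a shift and turn from the pose commanded when the call began, along the tool's axes at that moment; what a row does not reach only later rows make up. The controller multiplies each number of a shift by 1 m and each number of a turn by 2 rad. A row lasts 1/12 s, in which the tool goes at most 41.7 mm and 7.16 degrees, less where a joint would pass 70% of its speed; a pose out of reach is approached as far as the arm can. A call with a number of a shift or a turn outside -1 to 1 is refused whole. A call with a gripper value outside its range is refused whole. The fingers move at their own pace and stop on an object; FORCE is the grip in N (left out, the last holds). Time passes only in rows, so rows that repeat a pose let the fingers close, or fill a call up. It gives the time, the measured TCP pose, the force and the opening at its end, in the units of the state.
- r.read_state(): the state, without advancing time (a new reading comes with each control period).
- camera(name): name is "scene" or "top" or "wrist"; returns a dict with "color" (400x640x3 uint8, blue, green, red), "fx", "fy", "cx", "cy" (pixels), "eye" and "orientation" of the camera in the world. Camera axes: x right, y down, z forward; pixel columns grow to the right and rows downward; lengths in m; the calibration is good to about 2 mm. A picture is of the moment at which its call begins. There is no depth.
- close_job(): hands the job in, once; it reports no verdict.
The state is a dict: "time": time; "joint_positions": joint angles; "joint_vel": joint speeds; "joint_torque": joint torques, N m; "ee_pos": TCP position; "eef_rot": TCP orientation; "ft_force": force on the tool from outside, world axes, zero at the start; "torque": the same for the moment, N m; "width": finger opening in m.
Only numpy, scipy, OpenCV 4.12 (cv2) and the standard library are available. Lean on these libraries where they do the work, as an engineer would, in place of code of your own. Each camera call takes 0.05 s, during which the arm holds its last target. There are 200 camera calls.

## Working session

There is one attempt and no reset: what is moved stays moved. The work goes in short steps, Python scripts to look and compute and a shell command to move; the robot and the scene stay as the last step left them, time stands still between calls to the robot, and variables do not carry over. Pictures are saved under pics/ and viewed, about 8 in all and at most 12, crops included, and the job is handed in when it is done.

```bash
mkdir -p pics
python3 - <<'E'
from bench import r,camera
import cv2,numpy as np
print(r.read_state(), r.tcp_to_grasp)
for n in ("top","scene"):
    c=camera(n); cv2.imwrite(f"pics/{n}0.png",c["color"]); print(n,{k:v for k,v in c.items() if k!="color"})
E
```

```text
{'time': 0.0, 'joint_positions': array([-1.166596  ,  0.33288255, -0.06469738,  1.46095973,  0.02163484,
        1.34989679, -0.08847537]), 'joint_vel': array([-0.00013966,  0.00051479, -0.00031587,  0.00044494, -0.00044989,
        0.00162817, -0.00135136]), 'joint_torque': array([-6.16889301e-04, -6.23237014e+01,  2.43045663e-02, -3.89903784e+01,
       -6.13957574e-02,  3.97905672e-02,  1.43530228e-04]), 'ee_pos': array([0.25857984, 0.56856644, 0.22173849]), 'eef_rot': array([ 8.40807036e-01,  5.41334464e-01, -5.80296890e-04,  4.34530344e-04]), 'ft_force': array([ 0.63125505, -0.45551437,  0.37085145]), 'torque': array([0.02909902, 0.03074203, 0.00971689]), 'width': 0.08718652880414059} -0.0187
top {'fx': 476.58595399172725, 'fy': 476.58595399172725, 'cx': 322.21313146328515, 'cy': 199.75158803245498, 'eye': array([ 0.35229797, -0.04123992,  1.39001867]), 'orientation': array([ 0.70747802, -0.70319428,  0.0539275 , -0.04565607])}
scene {'fx': 368.63799789303806, 'fy': 368.63799789303806, 'cx': 323.3326268889772, 'cy': 195.21082317224125, 'eye': array([0.92443864, 0.73359724, 0.6180248 ]), 'orientation': array([ 0.20899933,  0.85236139, -0.46833013, -0.10230465])}
```

View pics/top0.png

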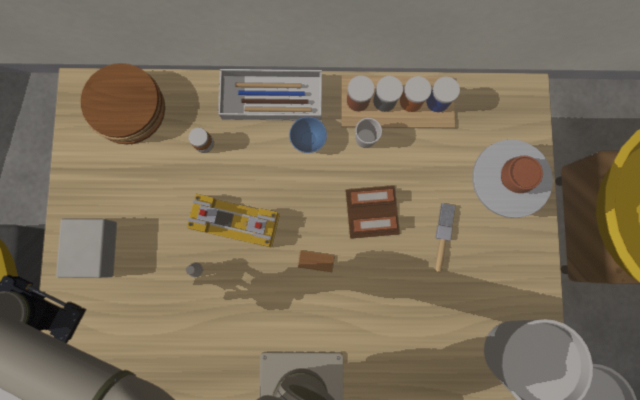

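View pics/scene0.png

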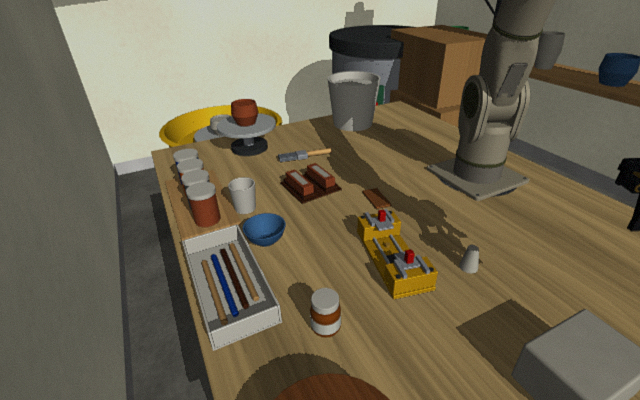

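The top view shows the bed at about px (233,220) with knobs at (203,213) and (258,225), and the rack at (373,212). The bystanders stand clear of both. Next I'll measure these.

```bash
cat > h.py <<'E'
import numpy as np,cv2
from scipy.spatial.transform import Rotation as R
from bench import r,camera
def ray(c,uv,z):
    d=R.from_quat(c["orientation"]).apply([(uv[0]-c["cx"])/c["fx"],(uv[1]-c["cy"])/c["fy"],1])
    return c["eye"]+d*(z-c["eye"][2])/d[2]
def proj(c,p):
    q=R.from_quat(c["orientation"]).inv().apply(np.asarray(p)-c["eye"]); return np.array([c["fx"]*q[0]/q[2]+c["cx"],c["fy"]*q[1]/q[2]+c["cy"]])
def mask(im,lo,hi): return cv2.inRange(cv2.cvtColor(im,cv2.COLOR_BGR2HSV),lo,hi)
def blobs(m,amin):
    n,l,s,c=cv2.connectedComponentsWithStats(m); return [(s[i,4],c[i].round(1),s[i,:4]) for i in range(1,n) if s[i,4]>=amin]
def tool(p,yawvec=None):
    "shift in tool axes from current TCP to world point p; turn to put tool x along yawvec (pointing down)"
    s=r.read_state(); T=R.from_quat(s["eef_rot"])
    print("shift",T.inv().apply(np.asarray(p)-s["ee_pos"]).round(4))
    if yawvec is not None:
        for sg in(1,-1):
            x=np.array([*yawvec,0])*sg; x=x/np.linalg.norm(x); z=np.array([0,0,-1]); G=R.from_matrix(np.c_[x,np.cross(z,x),z])
            v=(T.inv()*G).as_rotvec(); print("turn/2",(v/2).round(4),"deg",np.degrees(np.linalg.norm(v)).round(1))
def st():
    s=r.read_state(); print(round(s["time"],2),s["ee_pos"].round(4),R.from_quat(s["eef_rot"]).as_matrix()[:,0].round(3),"F",s["ft_force"].round(1),"w",round(s["width"],4),"j",s["joint_positions"].round(2))
E
python3 - <<'E'
from h import *
for n in("top","scene"):
    c=camera(n); im=c["color"]
    red=mask(im,(0,200,100),(5,255,255))|mask(im,(175,200,100),(180,255,255))
    print(n,"red",blobs(red,8))
    y=mask(im,(20,180,100),(32,255,255)); print("yel",blobs(y,60))
    if n=="top":
        out=np.hstack([cv2.resize(im[185:255,180:290],None,fx=3.6,fy=3.6,interpolation=2),cv2.resize(im[175:245,330:420],None,fx=3.6,fy=3.6,interpolation=2)])
        cv2.imwrite("pics/c1.png",out)
        hsv=cv2.cvtColor(im,cv2.COLOR_BGR2HSV); print(hsv[213,203],hsv[225,258],hsv[197,350:395:4].tolist(),hsv[205:222:4,200].tolist())
    else: cv2.imwrite("pics/c2.png",cv2.resize(im[150:310,270:450],None,fx=3.3,fy=3.3,interpolation=2))
E
```

```text
top red []
yel [(np.int32(3670), array([625.2, 205.3]), array([605, 131,  35, 150], dtype=int32)), (np.int32(63), array([194.3, 210.9]), array([191, 205,   8,  13], dtype=int32)), (np.int32(98), array([253.6, 210.9]), array([237, 206,  35,  10], dtype=int32)), (np.int32(69), array([197.9, 226.9]), array([188, 224,  18,   7], dtype=int32)), (np.int32(231), array([238. , 235.7]), array([209, 227,  55,  17], dtype=int32)), (np.int32(126), array([  1.9, 265.4]), array([  0, 248,   7,  32], dtype=int32))]
[  2 188 137] [  3 183 142] [[11, 130, 88], [10, 139, 128], [12, 38, 146], [18, 20, 150], [18, 20, 150], [16, 22, 150], [16, 19, 150], [15, 20, 153], [15, 20, 152], [14, 35, 147], [9, 139, 128], [12, 118, 78]] [[21, 108, 149], [3, 94, 139], [2, 183, 142], [128, 7, 137], [0, 8, 134]]
scene red [(np.int32(55), array([382. , 214.9]), array([379, 210,   7,  11], dtype=int32)), (np.int32(73), array([409.9, 255.9]), array([407, 250,   7,  13], dtype=int32))]
yel [(np.int32(1329), array([189.8, 124.6]), array([160, 105,  72,  42], dtype=int32)), (np.int32(125), array([269.6, 113.8]), array([257, 107,  24,  19], dtype=int32)), (np.int32(861), array([383. , 236.4]), array([358, 211,  51,  50], dtype=int32)), (np.int32(1070), array([413.3, 280.9]), array([386, 257,  52,  42], dtype=int32))]
```

View pics/c1.png

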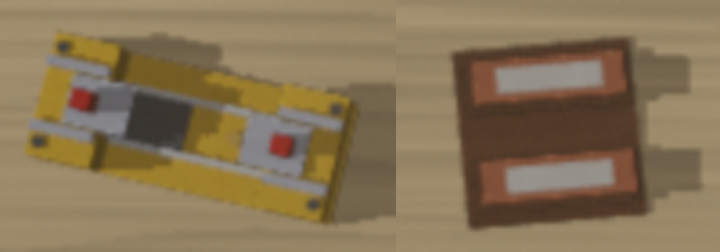

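View pics/c2.png

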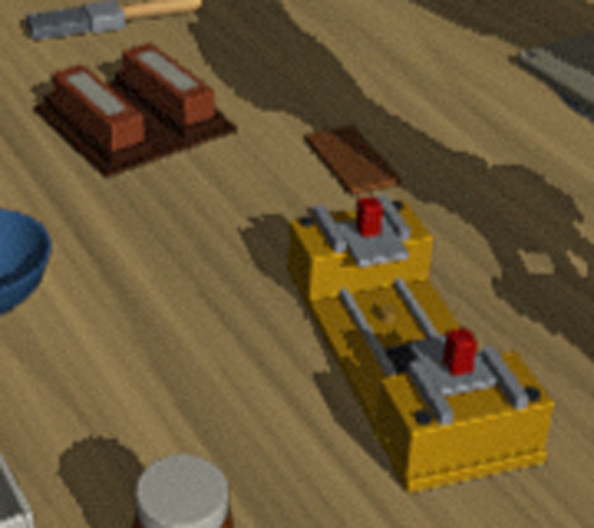

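Both keepers are partly home: knobs at crop (82,100) and (282,146). The dark ledge is at the image-left end, so the bed's +y is roughly world +y. The blocks carry white labels, which suit a centroid measurement.

Run:
```python
from h import *
c=camera("top"); s=camera("scene"); im=c["color"]
red=mask(im,(0,150,100),(7,255,255)); k=[b for b in blobs(red,10) if 180<b[1][0]<290 and 190<b[1][1]<250]; print(k)
K=[ray(c,b[1],.0875) for b in k]; print("knobs",np.round(K,4))
for b,z in zip([(382,214.9),(409.9,255.9)],(.0735,)*2): print("scene knob",ray(s,b,z).round(4))
w=mask(im,(0,0,120),(30,60,255)); w[:, :330]=0; w[:,420:]=0; w[:180]=0; w[245:]=0
b=blobs(w,50); print(b); D=[ray(c,x[1],.045) for x in b]; print("dies",np.round(D,4))
n,l=cv2.connectedComponents(w)
for i in range(1,n):
    p=np.argwhere(l==i)[:,::-1].astype(np.float32)
    if len(p)<50: continue
    (cx,cy),wh,a=cv2.minAreaRect(p); q=cv2.fitLine(p,2,0,.01,.01).ravel(); A=ray(c,(q[2]-20*q[0],q[3]-20*q[1]),.045);B=ray(c,(q[2]+20*q[0],q[3]+20*q[1]),.045); print(wh,np.degrees(np.arctan2(*(A-B)[:2])))
# screws
g=im.astype(int).max(2); sc=[]
for p in [(65,47),(337,108),(40,141),(313,204)]:
    u,v=p[0]/3.6+180,p[1]/3.6+185; u0,v0=int(round(u)),int(round(v)); P=g[v0-4:v0+5,u0-4:u0+5]; W=np.clip(110-P,0,None)
    yy,xx=np.mgrid[v0-4:v0+5,u0-4:u0+5]; r2=((xx-u)**2+(yy-v)**2<9); W=W*r2; e=((W*xx).sum()/W.sum(),(W*yy).sum()/W.sum()); print((u,v),e); sc.append(ray(c,e,.053))
sc=np.array(sc); print(sc.round(4),"centre",sc.mean(0).round(4)); ax=(sc[0]+sc[2]-sc[1]-sc[3])[:2]; print("axis deg",np.degrees(np.arctan2(*ax)), ax/2)
print("knob axis",np.degrees(np.arctan2(*(K[0]-K[1])[:2])))
```

```text
[(np.int32(23), array([201.9, 212.2]), array([200, 210,   5,   5], dtype=int32)), (np.int32(23), array([257.6, 224.9]), array([255, 223,   6,   5], dtype=int32))]
knobs [[0.5004 0.2737 0.0875]
 [0.4665 0.1204 0.0875]]
scene knob [0.4637 0.1247 0.0735]
scene knob [0.4971 0.2786 0.0735]
[(np.int32(201), array([372. , 195.9]), array([358, 192,  29,   9], dtype=int32)), (np.int32(204), array([375. , 223.5]), array([361, 219,  29,  10], dtype=int32))]
dies [[ 0.5553 -0.1987  0.045 ]
 [ 0.4763 -0.2065  0.045 ]]
(6.892775535583496, 28.484600067138672) -5.328414421548906
(6.975820541381836, 28.56764793395996) -5.459228080489057
(198.05555555555554, 198.05555555555554) (np.float64(197.09550561797752), np.float64(197.65168539325842))
(273.6111111111111, 215.0) (np.float64(273.2771739130435), np.float64(215.16304347826087))
(191.11111111111111, 224.16666666666666) (np.float64(190.23181818181817), np.float64(223.8409090909091))
(266.94444444444446, 241.66666666666666) (np.float64(266.83561643835617), np.float64(241.43835616438355))
[[0.5456 0.2973 0.053 ]
 [0.4973 0.0812 0.053 ]
 [0.4713 0.3133 0.053 ]
 [0.4233 0.0978 0.053 ]] centre [0.4844 0.1974 0.053 ]
axis deg 12.57930114900114 [0.04815693 0.2158079 ]
knob axis 12.483599341564515
```

Run:
```python
from h import *
tool([.4844,.1974,.25],[.218,.976])
```

```text
shift [-0.2447  0.3592 -0.0276]
turn/2 [-0.      0.0002 -0.1035] deg 11.9
turn/2 [3.0000e-04 0.0000e+00 1.4673e+00] deg 168.1
```

```bash
python3 -m crank '[{"x":-0.02,"y":0.03,"z":-0.015,"az":-0.03},{"x":-0.04,"y":0.06,"z":-0.028,"az":-0.06},{"x":-0.06,"y":0.09,"z":-0.028,"az":-0.1035},{"x":-0.08,"y":0.12,"z":-0.028,"az":-0.1035},{"x":-0.10,"y":0.15,"z":-0.028,"az":-0.1035}]'; python3 -c "
from h import *
st(); tool([.4844,.1974,.25],[.218,.976])"
```

```text
0.3 [0.2587 0.5688 0.2223] [ 0.414  0.91  -0.   ] F [ 0.2 -0.6  0.2] w 0.0868 j [-1.17  0.33 -0.06  1.46  0.02  1.35 -0.09]
shift [-0.2447  0.3592 -0.0276]
turn/2 [-0.      0.0002 -0.1035] deg 11.9
turn/2 [3.0000e-04 0.0000e+00 1.4673e+00] deg 168.1schema error: expected keys x, y, z, ax, ay, az, claw
```

```bash
python3 -m crank '[{"x":-0.02,"y":0.03,"z":-0.015,"ax":0,"ay":0,"az":-0.03,"claw":-1},{"x":-0.04,"y":0.06,"z":-0.028,"ax":0,"ay":0,"az":-0.06,"claw":-1},{"x":-0.06,"y":0.09,"z":-0.028,"ax":0,"ay":0,"az":-0.1035,"claw":-1},{"x":-0.08,"y":0.12,"z":-0.028,"ax":0,"ay":0,"az":-0.1035,"claw":-1},{"x":-0.10,"y":0.15,"z":-0.028,"ax":0,"ay":0,"az":-0.1035,"claw":-1}]'; python3 -c "
from h import *
st(); tool([.4844,.1974,.25],[.218,.976])"
```

```text
time: 0.72
ee_pos: [0.3546, 0.4143, 0.2509]
eef_rot: [0.78, 0.626, 0.0, -0.0]
ft_force: [1.3, 0.2, 1.1]
width: 0.0869
0.72 [0.3546 0.4143 0.2509] [0.217 0.976 0.001] F [1.3 0.2 1.1] w 0.0869 j [-0.95  0.14  0.    1.63 -0.    1.37  0.41]
shift [-0.1835  0.1739  0.0008]
turn/2 [ 0.0001 -0.0004  0.0003] deg 0.1
turn/2 [ 5.0000e-04  1.0000e-04 -1.5705e+00] deg 180.0
```

```bash
python3 -m crank '[{"x":-0.028,"y":0.027,"z":0,"ax":0,"ay":0,"az":0,"claw":-1},{"x":-0.056,"y":0.053,"z":0,"ax":0,"ay":0,"az":0,"claw":-1},{"x":-0.084,"y":0.08,"z":0,"ax":0,"ay":0,"az":0,"claw":-1},{"x":-0.112,"y":0.106,"z":0,"ax":0,"ay":0,"az":0,"claw":-1},{"x":-0.135,"y":0.128,"z":0,"ax":0,"ay":0,"az":0,"claw":-1}]'; python3 -m crank '[{"x":-0.025,"y":0.024,"z":0,"ax":0,"ay":0,"az":0,"claw":-1},{"x":-0.04,"y":0.039,"z":0,"ax":0,"ay":0,"az":0,"claw":-1},{"x":-0.048,"y":0.046,"z":0,"ax":0,"ay":0,"az":0,"claw":-1},{"x":-0.048,"y":0.046,"z":0,"ax":0,"ay":0,"az":0,"claw":-1},{"x":-0.048,"y":0.046,"z":0,"ax":0,"ay":0,"az":0,"claw":-1}]'; python3 -c "
from h import *
st(); tool([.4844,.1974,.25],[.218,.976])
c=camera('wrist'); cv2.imwrite('pics/w1.png',c['color']); print(c['eye'],c['fx'],R.from_quat(c['orientation']).as_matrix().round(2))
print([proj(c,p).round(0) for p in ([.5,.275,.0875],[.4665,.121,.0875],[.4844,.1974,.053])])"
```

```text
time: 1.13
ee_pos: [0.4505, 0.2533, 0.2508]
eef_rot: [0.781, 0.625, 0.0, 0.0]
ft_force: [0.6, 0.6, 0.1]
width: 0.0869
time: 1.55
ee_pos: [0.4833, 0.2003, 0.2505]
eef_rot: [0.78, 0.625, 0.0, -0.0]
ft_force: [-0.9, 0.6, 0.6]
width: 0.0869
1.55 [0.4833 0.2003 0.2505] [0.218 0.976 0.   ] F [-0.9  0.6  0.6] w 0.0869 j [-0.67  0.09  0.21  1.7  -0.02  1.36  0.89]
shift [-0.0026  0.0018  0.0005]
turn/2 [-0.0003 -0.0002  0.0002] deg 0.0
turn/2 [ 3.0000e-04 -4.0000e-04 -1.5706e+00] deg 180.0
[0.41550024 0.21372491 0.41383953] 353.77543359807896 [[ 0.22  0.95  0.24]
 [ 0.98 -0.21 -0.05]
 [-0.    0.25 -0.97]]
[array([401., 182.]), array([234., 182.]), array([317., 176.])]
```

View pics/w1.png

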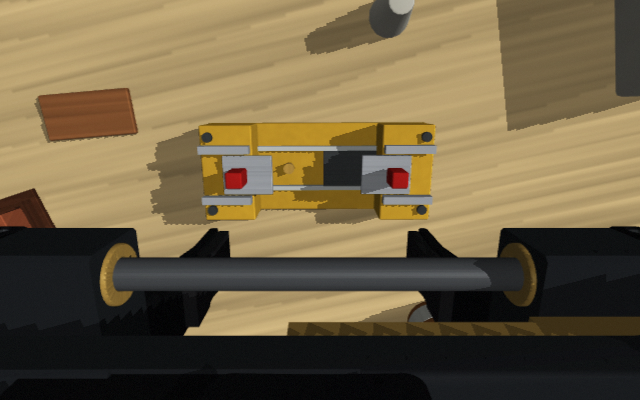

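The wrist view is square to the bed: screws at (207,137), (426,137), (213,210), (421,210), knobs at (236,178) and (397,178), and the pin at (288,168).

Run:
```python
from h import *
c=camera("wrist"); im=c["color"]; g=im.astype(int).max(2); sc=[]
for u,v in [(207,137),(426,137),(213,210),(421,210)]:
    yy,xx=np.mgrid[v-7:v+8,u-7:u+8]; W=np.clip(90-g[v-7:v+8,u-7:u+8],0,None)*((xx-u)**2+(yy-v)**2<50); e=((W*xx).sum()/W.sum(),(W*yy).sum()/W.sum()); sc.append(ray(c,e,.053)); print(np.round(e,1))
sc=np.array(sc); C=sc.mean(0); ax=((sc[1]+sc[3]-sc[0]-sc[2])/2)[:2]; print(sc.round(4),C.round(4),ax,np.degrees(np.arctan2(*ax)))
print("sizes",[np.linalg.norm(sc[i]-sc[j]).round(4) for i,j in((0,1),(2,3),(0,2),(1,3))])
u=ax/np.linalg.norm(ax)
m=mask(im,(0,150,60),(7,255,255)); m[:, :220]=0;m[:150]=0;m[200:]=0;m[:,420:]=0
for b in blobs(m,40):
    p=ray(c,b[1],.078); print(b,p.round(4),"bed y",(p-C)[:2]@u)
    x,y,w,h=b[2]; print([((ray(c,(xx,y+h/2),.0875)-C)[:2]@u).round(4) for xx in (x,x+w)])
```

```text
[205.8 137.4]
[425.3 137. ]
[211.7 210. ]
[420.  209.8]
[[0.4209 0.0972 0.053 ]
 [0.4682 0.3136 0.053 ]
 [0.4955 0.0809 0.053 ]
 [0.543  0.2972 0.053 ]] [0.4819 0.1972 0.053 ] [0.04740896 0.21634982] 12.359921571427105
sizes [np.float64(0.2215), np.float64(0.2215), np.float64(0.0764), np.float64(0.0765)]
(np.int32(388), array([234.9, 178.6]), array([224, 169,  22,  20], dtype=int32)) [0.4644 0.1212 0.078 ] bed y -0.0780026389367921
[np.float64(-0.086), np.float64(-0.0653)]
(np.int32(317), array([398.2, 178.6]), array([388, 169,  20,  20], dtype=int32)) [0.4984 0.2755 0.078 ] bed y 0.07994873372726921
[np.float64(0.0682), np.float64(0.087)]
```

```bash
python3 -m crank '[{"x":0.03,"y":0,"z":0.02,"ax":0,"ay":0,"az":0,"claw":-1},{"x":0.06,"y":0,"z":0.045,"ax":0,"ay":0,"az":0,"claw":-1},{"x":0.076,"y":0,"z":0.08,"ax":0,"ay":0,"az":0,"claw":-1},{"x":0.076,"y":0,"z":0.11,"ax":0,"ay":0,"az":0,"claw":-1},{"x":0.076,"y":0,"z":0.135,"ax":0,"ay":0,"az":0,"claw":-1}]'; python3 -m crank '[{"x":0,"y":0,"z":0.025,"ax":0,"ay":0,"az":0,"claw":-1},{"x":0,"y":0,"z":0.04,"ax":0,"ay":0,"az":0,"claw":-0.5},{"x":0,"y":0,"z":0.049,"ax":0,"ay":0,"az":0,"claw":0},{"x":0,"y":0,"z":0.049,"ax":0,"ay":0,"az":0,"claw":1},{"x":0,"y":0,"z":0.049,"ax":0,"ay":0,"az":0,"claw":1}]' 10;  python3 -m crank '[{"x":0,"y":0,"z":0,"ax":0,"ay":0,"az":0,"claw":1},{"x":0,"y":0,"z":0,"ax":0,"ay":0,"az":0,"claw":1},{"x":0,"y":0,"z":0,"ax":0,"ay":0,"az":0,"claw":1},{"x":0,"y":0,"z":0,"ax":0,"ay":0,"az":0,"claw":1},{"x":0,"y":0,"z":0,"ax":0,"ay":0,"az":0,"claw":1}]' ; python3 -c "
from h import *
st(); s=r.read_state(); d=(s['ee_pos'][:2]-[.483,.1973]); print(d@[.2156,.9765],d@[.9765,-.2156])"
```

```text
time: 2.07
ee_pos: [0.4982, 0.2763, 0.1128]
eef_rot: [0.779, 0.627, -0.001, -0.001]
ft_force: [-0.3, -1.2, -0.1]
width: 0.0869
time: 2.48
ee_pos: [0.5, 0.2745, 0.067]
eef_rot: [0.78, 0.626, 0.0, -0.0]
ft_force: [0.2, 0.0, -0.0]
width: 0.068
time: 2.9
ee_pos: [0.5006, 0.2736, 0.067]
eef_rot: [0.78, 0.625, 0.0, -0.0]
ft_force: [0.3, 0.5, 0.3]
width: 0.0349
2.9 [0.5006 0.2736 0.067 ] [0.218 0.976 0.001] F [0.3 0.5 0.3] w 0.0349 j [-0.71  0.35  0.16  1.79 -0.06  1.01  0.82]
0.07828931479613499 0.0006950422427124633
```

```bash
python3 -m crank '[{"x":0,"y":0,"z":0,"ax":0,"ay":0,"az":0,"claw":1},{"x":0,"y":0,"z":0,"ax":0,"ay":0,"az":0,"claw":1},{"x":0,"y":0,"z":0,"ax":0,"ay":0,"az":0,"claw":1},{"x":0,"y":0,"z":0,"ax":0,"ay":0,"az":0,"claw":1},{"x":0,"y":0,"z":0,"ax":0,"ay":0,"az":0,"claw":1}]'; python3 -m crank '[{"x":0.005,"y":0,"z":0,"ax":0,"ay":0,"az":0,"claw":1},{"x":0.01,"y":0,"z":0,"ax":0,"ay":0,"az":0,"claw":1},{"x":0.015,"y":0,"z":0,"ax":0,"ay":0,"az":0,"claw":1},{"x":0.019,"y":0,"z":0,"ax":0,"ay":0,"az":0,"claw":1},{"x":0.021,"y":0,"z":0,"ax":0,"ay":0,"az":0,"claw":1}]';  python3 -m crank '[{"x":0.001,"y":0,"z":0,"ax":0,"ay":0,"az":0,"claw":1},{"x":0.002,"y":0,"z":0,"ax":0,"ay":0,"az":0,"claw":1},{"x":0.003,"y":0,"z":0,"ax":0,"ay":0,"az":0,"claw":1},{"x":0.004,"y":0,"z":0,"ax":0,"ay":0,"az":0,"claw":1},{"x":0.004,"y":0,"z":0,"ax":0,"ay":0,"az":0,"claw":1}]' ; python3 -c "
from h import *
st(); s=r.read_state(); d=(s['ee_pos'][:2]-[.483,.1973]); print(d@[.2156,.9765],d@[.9765,-.2156])"
```

```text
time: 3.32
ee_pos: [0.5004, 0.2737, 0.0666]
eef_rot: [0.78, 0.625, 0.0, -0.0]
ft_force: [0.7, 1.0, 0.0]
width: 0.0158
time: 3.73
ee_pos: [0.5051, 0.2949, 0.0666]
eef_rot: [0.78, 0.626, 0.0, -0.0]
ft_force: [-0.5, -1.3, 3.7]
width: 0.0156
time: 4.15
ee_pos: [0.5058, 0.2977, 0.0666]
eef_rot: [0.78, 0.625, -0.0, 0.0]
ft_force: [-2.9, -0.9, 3.5]
width: 0.0158
4.15 [0.5058 0.2977 0.0666] [ 0.218  0.976 -0.   ] F [-2.9 -0.9  3.5] w 0.0158 j [-0.73  0.38  0.15  1.75 -0.07  1.02  0.79]
0.10294546260103901 0.0005692035278621238
```

```bash
python3 -m crank '[{"x":0.001,"y":0,"z":0,"ax":0,"ay":0,"az":0,"claw":1},{"x":0.002,"y":0,"z":0,"ax":0,"ay":0,"az":0,"claw":1},{"x":0.003,"y":0,"z":0,"ax":0,"ay":0,"az":0,"claw":1},{"x":0.004,"y":0,"z":0,"ax":0,"ay":0,"az":0,"claw":1},{"x":0.004,"y":0,"z":0,"ax":0,"ay":0,"az":0,"claw":1}]' ; python3 -c "
from h import *
st(); s=r.read_state(); d=(s['ee_pos'][:2]-[.483,.1973]); print(d@[.2156,.9765],d@[.9765,-.2156])"
```

```text
time: 4.57
ee_pos: [0.506, 0.2978, 0.0662]
eef_rot: [0.781, 0.624, -0.003, 0.001]
ft_force: [-7.6, -14.4, 12.5]
width: 0.016
4.57 [0.506  0.2978 0.0662] [ 0.22   0.975 -0.006] F [ -7.6 -14.4  12.5] w 0.016 j [-0.74  0.39  0.15  1.74 -0.06  1.02  0.79]
0.10310850475958445 0.000835939975091229
```

```bash
python3 -m crank '[{"x":-0.004,"y":0,"z":0,"ax":0,"ay":0,"az":0,"claw":1},{"x":-0.004,"y":0,"z":0,"ax":0,"ay":0,"az":0,"claw":-1},{"x":-0.004,"y":0,"z":0,"ax":0,"ay":0,"az":0,"claw":-1},{"x":-0.004,"y":0,"z":0,"ax":0,"ay":0,"az":0,"claw":-1},{"x":-0.004,"y":0,"z":0,"ax":0,"ay":0,"az":0,"claw":-1}]'; python3 -m crank '[{"x":0,"y":0,"z":-0.02,"ax":0,"ay":0,"az":0,"claw":-1},{"x":0,"y":0,"z":-0.045,"ax":0,"ay":0,"az":0,"claw":-1},{"x":-0.035,"y":0,"z":-0.05,"ax":0,"ay":0,"az":0,"claw":-1},{"x":-0.07,"y":0,"z":-0.05,"ax":0,"ay":0,"az":0,"claw":-1},{"x":-0.105,"y":0,"z":-0.05,"ax":0,"ay":0,"az":0,"claw":-1}]';  python3 -m crank '[{"x":-0.035,"y":0,"z":0,"ax":0,"ay":0,"az":0,"claw":-1},{"x":-0.065,"y":0,"z":0,"ax":0,"ay":0,"az":0,"claw":-1},{"x":-0.076,"y":0,"z":0,"ax":0,"ay":0,"az":0,"claw":-0.5},{"x":-0.076,"y":0,"z":0,"ax":0,"ay":0,"az":0,"claw":-0.5},{"x":-0.076,"y":0,"z":0,"ax":0,"ay":0,"az":0,"claw":-0.5}]' ; python3 -c "
from h import *
st(); s=r.read_state(); d=(s['ee_pos'][:2]-[.483,.1973]); print(d@[.2156,.9765],d@[.9765,-.2156])
c=camera('wrist'); cv2.imwrite('pics/w2.png',c['color'])"
```

```text
time: 4.98
ee_pos: [0.5058, 0.2983, 0.0665]
eef_rot: [0.78, 0.625, 0.0, -0.0]
ft_force: [-0.1, -0.1, -0.0]
width: 0.0349
time: 5.4
ee_pos: [0.4828, 0.1949, 0.117]
eef_rot: [0.78, 0.626, 0.001, 0.0]
ft_force: [0.9, -0.5, 0.0]
width: 0.0679
time: 5.82
ee_pos: [0.4667, 0.1219, 0.1169]
eef_rot: [0.781, 0.625, 0.001, -0.0]
ft_force: [0.2, 0.9, -1.0]
width: 0.074
5.82 [0.4667 0.1219 0.1169] [0.218 0.976 0.001] F [ 0.2  0.9 -1. ] w 0.074 j [-0.58  0.11  0.24  1.97 -0.03  1.07  1.03]
-0.07718676398888204 0.00030485461886667163
```

```bash
python3 -m crank '[{"x":0,"y":0,"z":0.02,"ax":0,"ay":0,"az":0,"claw":-0.5},{"x":0,"y":0,"z":0.04,"ax":0,"ay":0,"az":0,"claw":0},{"x":0,"y":0,"z":0.05,"ax":0,"ay":0,"az":0,"claw":1},{"x":0,"y":0,"z":0.05,"ax":0,"ay":0,"az":0,"claw":1},{"x":0,"y":0,"z":0.05,"ax":0,"ay":0,"az":0,"claw":1}]' 10; python3 -m crank '[{"x":0,"y":0,"z":0,"ax":0,"ay":0,"az":0,"claw":1},{"x":0,"y":0,"z":0,"ax":0,"ay":0,"az":0,"claw":1},{"x":0,"y":0,"z":0,"ax":0,"ay":0,"az":0,"claw":1},{"x":0,"y":0,"z":0,"ax":0,"ay":0,"az":0,"claw":1},{"x":0,"y":0,"z":0,"ax":0,"ay":0,"az":0,"claw":1}]';  python3 -m crank '[{"x":0,"y":0,"z":0,"ax":0,"ay":0,"az":0,"claw":1},{"x":0,"y":0,"z":0,"ax":0,"ay":0,"az":0,"claw":1},{"x":-0.007,"y":0,"z":0,"ax":0,"ay":0,"az":0,"claw":1},{"x":-0.014,"y":0,"z":0,"ax":0,"ay":0,"az":0,"claw":1},{"x":-0.018,"y":0,"z":0,"ax":0,"ay":0,"az":0,"claw":1}]' ; python3 -m crank '[{"x":-0.001,"y":0,"z":0,"ax":0,"ay":0,"az":0,"claw":1},{"x":-0.002,"y":0,"z":0,"ax":0,"ay":0,"az":0,"claw":1},{"x":-0.003,"y":0,"z":0,"ax":0,"ay":0,"az":0,"claw":1},{"x":-0.004,"y":0,"z":0,"ax":0,"ay":0,"az":0,"claw":1},{"x":-0.004,"y":0,"z":0,"ax":0,"ay":0,"az":0,"claw":1}]' ; python3 -c "
from h import *
st(); s=r.read_state(); d=(s['ee_pos'][:2]-[.483,.1973]); print(d@[.2156,.9765],d@[.9765,-.2156])"
```

```text
time: 6.28
ee_pos: [0.4663, 0.122, 0.0664]
eef_rot: [0.78, 0.626, -0.0, -0.0]
ft_force: [-0.2, -0.5, 0.1]
width: 0.0463
time: 6.7
ee_pos: [0.4667, 0.1214, 0.067]
eef_rot: [0.78, 0.625, 0.001, 0.0]
ft_force: [0.8, 0.8, 2.3]
width: 0.0163
time: 7.12
ee_pos: [0.4626, 0.1029, 0.067]
eef_rot: [0.781, 0.625, 0.001, 0.0]
ft_force: [-0.5, 1.2, 5.7]
width: 0.016
time: 7.53
ee_pos: [0.462, 0.1004, 0.067]
eef_rot: [0.78, 0.625, 0.001, -0.0]
ft_force: [1.1, 5.1, 3.1]
width: 0.0155
7.53 [0.462  0.1004 0.067 ] [0.218 0.976 0.002] F [1.1 5.1 3.1] w 0.0155 j [-0.55  0.15  0.26  2.04 -0.05  0.95  1.08]
-0.0991905013190961 0.00042940810188171833
```

```bash
python3 -m crank '[{"x":-0.001,"y":0,"z":0,"ax":0,"ay":0,"az":0,"claw":1},{"x":-0.002,"y":0,"z":0,"ax":0,"ay":0,"az":0,"claw":1},{"x":0.003,"y":0,"z":0,"ax":0,"ay":0,"az":0,"claw":1},{"x":0.003,"y":0,"z":0,"ax":0,"ay":0,"az":0,"claw":-0.5},{"x":0.003,"y":0,"z":0,"ax":0,"ay":0,"az":0,"claw":-0.5}]'; python3 -m crank '[{"x":0,"y":0,"z":0,"ax":0,"ay":0,"az":0,"claw":-0.5},{"x":0,"y":0,"z":-0.01,"ax":0,"ay":0,"az":0,"claw":-0.5},{"x":0,"y":0,"z":-0.035,"ax":0,"ay":0,"az":0,"claw":-0.5},{"x":0,"y":0,"z":-0.06,"ax":0,"ay":0,"az":0,"claw":-0.5},{"x":0,"y":0,"z":-0.06,"ax":0,"ay":0,"az":0,"claw":1}]'; python3 -c "
from h import *
st(); 
tool([.4718,-.1587,.12],[.9955,.094])
c=camera('top'); im=c['color']; cv2.imwrite('pics/top1.png',im)
m=mask(im,(0,150,100),(7,255,255))
for b in blobs(m,10):
  if 180<b[1][0]<290 and 190<b[1][1]<250: print(b[1],ray(c,b[1],.0875).round(4))"
```

```text
time: 7.95
ee_pos: [0.4617, 0.102, 0.0662]
eef_rot: [0.78, 0.625, -0.001, -0.0]
ft_force: [-0.1, 0.1, 1.1]
width: 0.023
time: 8.37
ee_pos: [0.4645, 0.1029, 0.1313]
eef_rot: [0.781, 0.625, 0.003, 0.001]
ft_force: [1.0, 0.1, -0.1]
width: 0.0505
8.37 [0.4645 0.1029 0.1313] [0.219 0.976 0.004] F [ 1.   0.1 -0.1] w 0.0505 j [-0.56  0.07  0.26  1.98 -0.02  1.09  1.06]
shift [-0.2537  0.0643  0.0107]
turn/2 [ 0.0011 -0.0032  0.628 ] deg 72.0
turn/2 [ 0.0034  0.0012 -0.9428] deg 108.0
[194.2 210.4] [0.5052 0.295  0.0875]
```

```bash
python3 -m crank '[{"x":-0.03,"y":0.008,"z":0,"ax":0,"ay":0,"az":0.06,"claw":1},{"x":-0.065,"y":0.016,"z":0,"ax":0,"ay":0,"az":0.12,"claw":1},{"x":-0.1,"y":0.025,"z":0,"ax":0,"ay":0,"az":0.18,"claw":1},{"x":-0.135,"y":0.034,"z":0,"ax":0,"ay":0,"az":0.24,"claw":1},{"x":-0.17,"y":0.043,"z":0,"ax":0,"ay":0,"az":0.30,"claw":1}]';python3 -c "
from h import *
st(); 
tool([.4718,-.1587,.10],[.9955,.094])"
```

```text
time: 8.83
ee_pos: [0.4663, -0.0744, 0.1263]
eef_rot: [0.931, 0.364, -0.0, -0.0]
ft_force: [0.9, 0.2, -0.2]
width: 0.0196
8.83 [ 0.4663 -0.0744  0.1263] [ 0.735  0.678 -0.   ] F [ 0.9  0.2 -0.2] w 0.0196 j [-0.37  0.07  0.45  1.99 -0.03  1.09  0.84]
shift [-0.0531  0.0657  0.0263]
turn/2 [-2.000e-04  2.000e-04  3.255e-01] deg 37.3
turn/2 [-3.0000e-04 -2.0000e-04 -1.2453e+00] deg 142.7
```

```bash
python3 -m crank '[{"x":-0.015,"y":0.018,"z":0.005,"ax":0,"ay":0,"az":0.06,"claw":1},{"x":-0.03,"y":0.035,"z":0.015,"ax":0,"ay":0,"az":0.12,"claw":1},{"x":-0.045,"y":0.055,"z":0.02,"ax":0,"ay":0,"az":0.18,"claw":1},{"x":-0.05,"y":0.06,"z":0.02,"ax":0,"ay":0,"az":0.24,"claw":1},{"x":-0.05,"y":0.06,"z":0.02,"ax":0,"ay":0,"az":0.30,"claw":1}]';python3 -m crank '[{"x":0,"y":0,"z":0,"ax":0,"ay":0,"az":0.025,"claw":1},{"x":0,"y":0,"z":0,"ax":0,"ay":0,"az":0.025,"claw":1},{"x":0,"y":0,"z":0,"ax":0,"ay":0,"az":0.025,"claw":1},{"x":0,"y":0,"z":0,"ax":0,"ay":0,"az":0.025,"claw":1},{"x":0,"y":0,"z":0,"ax":0,"ay":0,"az":0.025,"claw":1}]';python3 -c "
from h import *
st(); 
tool([.4718,-.1587,.046],[.9955,.094])
c=camera('wrist'); cv2.imwrite('pics/w3.png',c['color']); im=c['color']
w=mask(im,(0,0,110),(40,70,255));
n,l=cv2.connectedComponents(w)
for i in range(1,n):
  p=np.argwhere(l==i)[:,::-1].astype(np.float32)
  if 400<len(p)<20000: print(len(p),cv2.minAreaRect(p),ray(c,cv2.minAreaRect(p)[0],.045).round(4))
print([proj(c,p).round() for p in([.4763,-.2065,.045],[.5553,-.1987,.045])])
"
```

```text
time: 9.25
ee_pos: [0.4702, -0.1534, 0.1058]
eef_rot: [0.998, 0.07, -0.001, 0.0]
ft_force: [-0.6, -0.3, 0.8]
width: 0.0003
time: 9.67
ee_pos: [0.4714, -0.1504, 0.1064]
eef_rot: [0.999, 0.051, -0.0, -0.0]
ft_force: [0.5, -0.4, -0.3]
width: -0.0
9.67 [ 0.4714 -0.1504  0.1064] [ 0.995  0.103 -0.   ] F [ 0.5 -0.4 -0.3] w -0.0 j [-0.31  0.16  0.57  1.97 -0.1   1.05  0.41]
shift [-0.0004  0.0083  0.0604]
turn/2 [-0.0001  0.0001  0.0043] deg 0.5
turn/2 [-1.0000e-04 -2.0000e-04 -1.5665e+00] deg 179.5
[array([318., 287.]), array([431., 287.])]
```

View pics/w3.png

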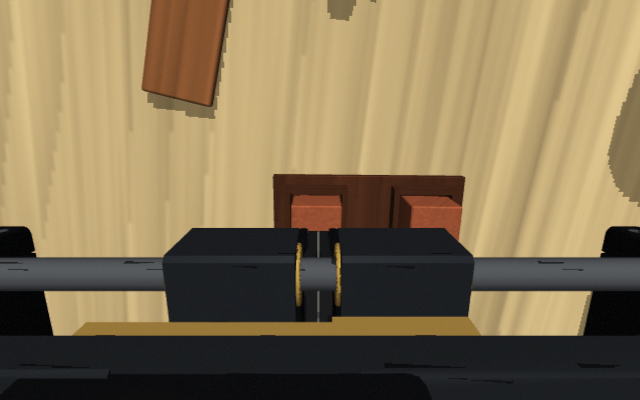

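The picture shows the fingers centred over the near block (block end at px x 292–342, y≈200). Now I'll press its +y end.

```bash
python3 -m crank '[{"x":0,"y":0.008,"z":0.02,"ax":0,"ay":0,"az":0,"claw":1},{"x":0,"y":0.008,"z":0.04,"ax":0,"ay":0,"az":0,"claw":1},{"x":0,"y":0.008,"z":0.054,"ax":0,"ay":0,"az":0,"claw":1},{"x":0,"y":0.008,"z":0.058,"ax":0,"ay":0,"az":0,"claw":1},{"x":0,"y":0.008,"z":0.058,"ax":0,"ay":0,"az":0,"claw":1}]'; python3 -m crank '[{"x":0,"y":0,"z":0.002,"ax":0,"ay":0,"az":0,"claw":1},{"x":0,"y":0,"z":0.004,"ax":0,"ay":0,"az":0,"claw":1},{"x":0,"y":0,"z":0.006,"ax":0,"ay":0,"az":0,"claw":1},{"x":0,"y":0,"z":0.006,"ax":0,"ay":0,"az":0,"claw":1},{"x":0,"y":0,"z":0.006,"ax":0,"ay":0,"az":0,"claw":1}]';python3 -c "
from h import *
st(); 
c=camera('scene'); cv2.imwrite('pics/s3.png',cv2.resize(c['color'][130:230,230:390],None,fx=4,fy=4,interpolation=2))"
```

```text
time: 10.13
ee_pos: [0.4715, -0.1584, 0.0477]
eef_rot: [0.999, 0.051, -0.001, -0.0]
ft_force: [-0.1, -0.1, 0.2]
width: 0.0003
time: 10.55
ee_pos: [0.4734, -0.1586, 0.0454]
eef_rot: [0.999, 0.05, 0.001, -0.001]
ft_force: [-11.0, 3.2, 30.4]
width: 0.0002
10.55 [ 0.4734 -0.1586  0.0454] [0.995 0.101 0.002] F [-11.    3.2  30.4] w 0.0002 j [-0.27  0.26  0.56  2.01 -0.18  0.92  0.49]
```

Firm: 30 N with no sink, so the near block has its foot at the +y end. Next, the far block's +y end.

```bash
python3 -m crank '[{"x":0,"y":0,"z":-0.01,"ax":0,"ay":0,"az":0,"claw":1},{"x":0.02,"y":0,"z":-0.02,"ax":0,"ay":0,"az":0,"claw":1},{"x":0.05,"y":0,"z":-0.02,"ax":0,"ay":0,"az":0,"claw":1},{"x":0.08,"y":0,"z":-0.015,"ax":0,"ay":0,"az":0,"claw":1},{"x":0.08,"y":0,"z":-0.006,"ax":0,"ay":0,"az":0,"claw":1}]'; python3 -m crank '[{"x":0,"y":0,"z":0.001,"ax":0,"ay":0,"az":0,"claw":1},{"x":0,"y":0,"z":0.003,"ax":0,"ay":0,"az":0,"claw":1},{"x":0,"y":0,"z":0.004,"ax":0,"ay":0,"az":0,"claw":1},{"x":0,"y":0,"z":0.004,"ax":0,"ay":0,"az":0,"claw":1},{"x":0,"y":0,"z":0.004,"ax":0,"ay":0,"az":0,"claw":1}]';python3 -c "
from h import *
st()"
```

```text
time: 11.02
ee_pos: [0.5581, -0.1485, 0.0503]
eef_rot: [0.999, 0.053, 0.003, 0.0]
ft_force: [0.4, 1.7, -0.0]
width: 0.0006
time: 11.43
ee_pos: [0.5515, -0.1508, 0.0451]
eef_rot: [0.999, 0.05, 0.0, -0.0]
ft_force: [-0.1, -0.6, 0.4]
width: 0.0003
11.43 [ 0.5515 -0.1508  0.0451] [0.995 0.1   0.001] F [-0.1 -0.6  0.4] w 0.0003 j [-0.25  0.42  0.53  1.82 -0.25  0.97  0.49]
```

```bash
python3 -m crank '[{"x":0,"y":0,"z":0.001,"ax":0,"ay":0,"az":0,"claw":1},{"x":0,"y":0,"z":0.002,"ax":0,"ay":0,"az":0,"claw":1},{"x":0,"y":0,"z":0.003,"ax":0,"ay":0,"az":0,"claw":1},{"x":0,"y":0,"z":0.004,"ax":0,"ay":0,"az":0,"claw":1},{"x":0,"y":0,"z":0.004,"ax":0,"ay":0,"az":0,"claw":1}]';python3 -c "
from h import *
st()"
```

```text
time: 11.85
ee_pos: [0.552, -0.15, 0.0404]
eef_rot: [0.999, 0.051, 0.0, -0.0]
ft_force: [-0.4, 2.4, 1.9]
width: 0.0004
11.85 [ 0.552  -0.15    0.0404] [0.995 0.101 0.   ] F [-0.4  2.4  1.9] w 0.0004 j [-0.25  0.42  0.53  1.82 -0.25  0.96  0.49]
```

The far block gave 4.7 mm at under 2 N, so its step is at the +y end, already facing the ledge. I'll take the far block with no turn needed.

```bash
python3 -m crank '[{"x":0,"y":0,"z":-0.01,"ax":0,"ay":0,"az":0,"claw":1},{"x":0,"y":0,"z":-0.03,"ax":0,"ay":0,"az":0,"claw":-0.38},{"x":0,"y":0.02,"z":-0.04,"ax":0,"ay":0,"az":0,"claw":-0.38},{"x":0,"y":0.045,"z":-0.04,"ax":0,"ay":0,"az":0,"claw":-0.38},{"x":0,"y":0.057,"z":-0.04,"ax":0,"ay":0,"az":0,"claw":-0.38}]'; python3 -m crank '[{"x":0,"y":0,"z":0,"ax":0,"ay":0,"az":0,"claw":-0.38},{"x":0,"y":0,"z":0,"ax":0,"ay":0,"az":0,"claw":-0.38},{"x":0,"y":0,"z":0,"ax":0,"ay":0,"az":0,"claw":-0.38},{"x":0,"y":0,"z":0,"ax":0,"ay":0,"az":0,"claw":-0.38},{"x":0,"y":0,"z":0,"ax":0,"ay":0,"az":0,"claw":-0.38}]';python3 -c "
from h import *
st(); tool([.556,-.2075,.025],[.9955,.094])"
```

```text
time: 12.27
ee_pos: [0.5577, -0.2107, 0.0821]
eef_rot: [0.999, 0.049, 0.001, 0.001]
ft_force: [-0.7, 0.1, 0.1]
width: 0.0195
time: 12.68
ee_pos: [0.5577, -0.206, 0.0803]
eef_rot: [0.999, 0.051, -0.0, -0.0]
ft_force: [-0.8, -0.4, -0.7]
width: 0.0525
12.68 [ 0.5577 -0.206   0.0803] [ 0.995  0.102 -0.   ] F [-0.8 -0.4 -0.7] w 0.0525 j [-0.17  0.42  0.56  1.73 -0.25  1.06  0.57]
shift [-0.0018  0.0013  0.0553]
turn/2 [-0.0003  0.0002  0.0041] deg 0.5
turn/2 [-3.0000e-04 -5.0000e-04 -1.5667e+00] deg 179.5
```

```bash
python3 -m crank '[{"x":-0.0015,"y":0.001,"z":0.015,"ax":0,"ay":0,"az":0.004,"claw":-0.38},{"x":-0.0015,"y":0.001,"z":0.03,"ax":0,"ay":0,"az":0.004,"claw":-0.38},{"x":-0.0015,"y":0.001,"z":0.045,"ax":0,"ay":0,"az":0.004,"claw":-0.38},{"x":-0.0015,"y":0.001,"z":0.0545,"ax":0,"ay":0,"az":0.004,"claw":-0.38},{"x":-0.0015,"y":0.001,"z":0.0545,"ax":0,"ay":0,"az":0.004,"claw":-0.38}]'; python3 -m crank '[{"x":0,"y":0,"z":0,"ax":0,"ay":0,"az":0,"claw":1},{"x":0,"y":0,"z":0,"ax":0,"ay":0,"az":0,"claw":1},{"x":0,"y":0,"z":0,"ax":0,"ay":0,"az":0,"claw":1},{"x":0,"y":0,"z":0,"ax":0,"ay":0,"az":0,"claw":1},{"x":0,"y":0,"z":0,"ax":0,"ay":0,"az":0,"claw":1}]' 25; python3 -m crank '[{"x":0,"y":0,"z":0,"ax":0,"ay":0,"az":0,"claw":1},{"x":0,"y":0,"z":0,"ax":0,"ay":0,"az":0,"claw":1},{"x":0,"y":0,"z":-0.008,"ax":0,"ay":0,"az":0,"claw":1},{"x":0,"y":0,"z":-0.02,"ax":0,"ay":0,"az":0,"claw":1},{"x":0,"y":0,"z":-0.035,"ax":0,"ay":0,"az":0,"claw":1}]';python3 -m crank '[{"x":0,"y":0,"z":-0.02,"ax":0,"ay":0,"az":0,"claw":1},{"x":0,"y":0,"z":-0.05,"ax":0,"ay":0,"az":0,"claw":1},{"x":0,"y":0,"z":-0.08,"ax":0,"ay":0,"az":0,"claw":1},{"x":0,"y":0,"z":-0.085,"ax":0,"ay":0,"az":0,"claw":1},{"x":0,"y":0,"z":-0.085,"ax":0,"ay":0,"az":0,"claw":1}]';python3 -c "
from h import *
st(); print(r.read_state()['torque']); tool([.4838,.1991,.15],[.9765,-.2156])
c=camera('scene'); cv2.imwrite('pics/s4.png',cv2.resize(c['color'][80:240,220:400],None,fx=3.3,fy=3.3,interpolation=2))"
```

```text
time: 13.1
ee_pos: [0.555, -0.2073, 0.024]
eef_rot: [0.999, 0.047, -0.002, -0.001]
ft_force: [-0.5, 0.9, -0.5]
width: 0.0599
time: 13.52
ee_pos: [0.5565, -0.2084, 0.0266]
eef_rot: [0.999, 0.046, 0.0, 0.0]
ft_force: [-2.3, -0.3, 1.3]
width: 0.0344
time: 13.93
ee_pos: [0.5555, -0.2081, 0.0612]
eef_rot: [0.999, 0.046, -0.001, -0.0]
ft_force: [-0.1, 0.1, -3.4]
width: 0.0342
time: 14.35
ee_pos: [0.5575, -0.2088, 0.1488]
eef_rot: [0.999, 0.046, 0.002, 0.0]
ft_force: [0.5, 0.5, -4.0]
width: 0.0337
14.35 [ 0.5575 -0.2088  0.1488] [0.996 0.093 0.004] F [ 0.5  0.5 -4. ] w 0.0337 j [-0.19  0.35  0.59  1.67 -0.21  1.18  0.54]
[-0.08409149  0.06954984 -0.00271029]
shift [-0.0355 -0.413  -0.0017]
turn/2 [ 1.000e-04 -2.300e-03  1.551e-01] deg 17.8
turn/2 [ 3.3000e-03  2.0000e-04 -1.4157e+00] deg 162.2
```

View pics/s4.png

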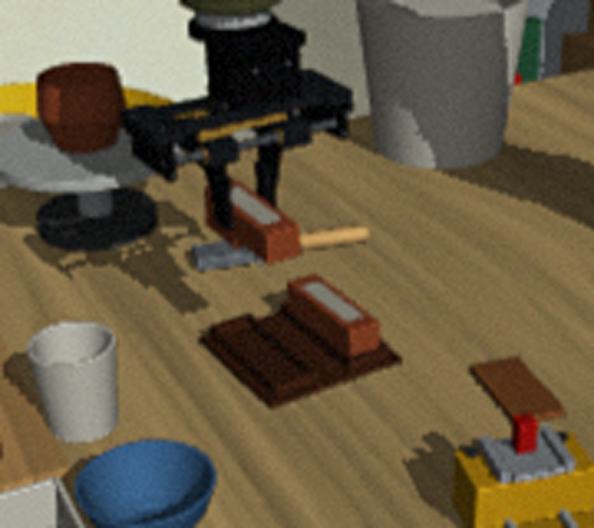

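The block is held level, with both fingers across its width. Carry it to the bed.

```bash
python3 -m crank '[{"x":0,"y":-0.015,"z":0,"ax":0,"ay":0,"az":0.03,"claw":1},{"x":-0.002,"y":-0.04,"z":0,"ax":0,"ay":0,"az":0.06,"claw":1},{"x":-0.006,"y":-0.07,"z":0,"ax":0,"ay":0,"az":0.09,"claw":1},{"x":-0.01,"y":-0.1,"z":0,"ax":0,"ay":0,"az":0.12,"claw":1},{"x":-0.015,"y":-0.13,"z":0,"ax":0,"ay":0,"az":0.155,"claw":1}]';python3 -c "
from h import *
st(); tool([.4815,.1888,.15],[.9765,-.2156])"
```

```text
time: 14.82
ee_pos: [0.5277, -0.0789, 0.1442]
eef_rot: [0.994, -0.11, -0.001, 0.0]
ft_force: [0.8, 1.5, -3.6]
width: 0.034
14.82 [ 0.5277 -0.0789  0.1442] [ 0.976 -0.218 -0.003] F [ 0.8  1.5 -3.6] w 0.034 j [-0.46  0.21  0.59  1.83 -0.12  1.14 -0.05]
shift [-0.1035 -0.2511 -0.0058]
turn/2 [ 0.0004  0.0014 -0.0013] deg 0.2
turn/2 [ 2.3000e-03 -7.0000e-04  1.5695e+00] deg 179.8
```

```bash
python3 -m crank '[{"x":-0.012,"y":-0.03,"z":0,"ax":0,"ay":0,"az":0,"claw":1},{"x":-0.025,"y":-0.06,"z":0,"ax":0,"ay":0,"az":0,"claw":1},{"x":-0.038,"y":-0.09,"z":0,"ax":0,"ay":0,"az":0,"claw":1},{"x":-0.05,"y":-0.12,"z":0,"ax":0,"ay":0,"az":0,"claw":1},{"x":-0.062,"y":-0.15,"z":0,"ax":0,"ay":0,"az":0,"claw":1}]';python3 -m crank '[{"x":-0.012,"y":-0.03,"z":0,"ax":0,"ay":0,"az":0,"claw":1},{"x":-0.025,"y":-0.06,"z":0,"ax":0,"ay":0,"az":0,"claw":1},{"x":-0.036,"y":-0.085,"z":0,"ax":0,"ay":0,"az":0,"claw":1},{"x":-0.036,"y":-0.085,"z":0,"ax":0,"ay":0,"az":0,"claw":1},{"x":-0.036,"y":-0.085,"z":0,"ax":0,"ay":0,"az":0,"claw":1}]';python3 -c "
from h import *
st(); tool([.4815,.1888,.075],[.9765,-.2156])"
```

```text
time: 15.23
ee_pos: [0.4993, 0.0809, 0.1445]
eef_rot: [0.994, -0.108, -0.001, 0.001]
ft_force: [1.8, 0.2, -3.0]
width: 0.0336
time: 15.65
ee_pos: [0.4826, 0.1716, 0.1444]
eef_rot: [0.994, -0.106, -0.001, 0.001]
ft_force: [0.1, -0.1, -3.5]
width: 0.0342
15.65 [0.4826 0.1716 0.1444] [ 0.977 -0.212 -0.002] F [ 0.1 -0.1 -3.5] w 0.0342 j [-0.79  0.15  0.39  1.87 -0.06  1.14 -0.59]
shift [-0.0046 -0.0167  0.0693]
turn/2 [0.0009 0.0011 0.002 ] deg 0.3
turn/2 [-1.8000e-03  1.5000e-03 -1.5688e+00] deg 179.8
```

```bash
python3 -m crank '[{"x":-0.0046,"y":-0.0167,"z":0,"ax":0,"ay":0,"az":0.002,"claw":1},{"x":-0.0046,"y":-0.0167,"z":0.02,"ax":0,"ay":0,"az":0.002,"claw":1},{"x":-0.0046,"y":-0.0167,"z":0.04,"ax":0,"ay":0,"az":0.002,"claw":1},{"x":-0.0046,"y":-0.0167,"z":0.06,"ax":0,"ay":0,"az":0.002,"claw":1},{"x":-0.0046,"y":-0.0167,"z":0.06,"ax":0,"ay":0,"az":0.002,"claw":1}]';python3 -c "
from h import *
st(); tool([.4815,.1888,.04],[.9765,-.2156])
a=camera('wrist')['color'];b=camera('scene')['color']; b=cv2.resize(b[150:310,300:470],None,fx=2.5,fy=2.5,interpolation=2); a=a[60:260,110:530]; h=max(a.shape[0],b.shape[0]); cv2.imwrite('pics/m5.png',np.hstack([np.pad(x,((0,h-x.shape[0]),(0,0),(0,0))) for x in(a[:,:375],b)]))"
```

```text
time: 16.07
ee_pos: [0.4806, 0.185, 0.0816]
eef_rot: [0.994, -0.111, -0.003, 0.003]
ft_force: [-1.3, -0.6, -3.1]
width: 0.034
16.07 [0.4806 0.185  0.0816] [ 0.975 -0.22  -0.005] F [-1.3 -0.6 -3.1] w 0.034 j [-0.79  0.23  0.38  1.92 -0.1   1.01 -0.59]
shift [ 0.0003 -0.0041  0.0416]
turn/2 [ 0.0028  0.0026 -0.0025] deg 0.5
turn/2 [ 0.0041 -0.0044  1.5683] deg 179.7
```

View pics/m5.png

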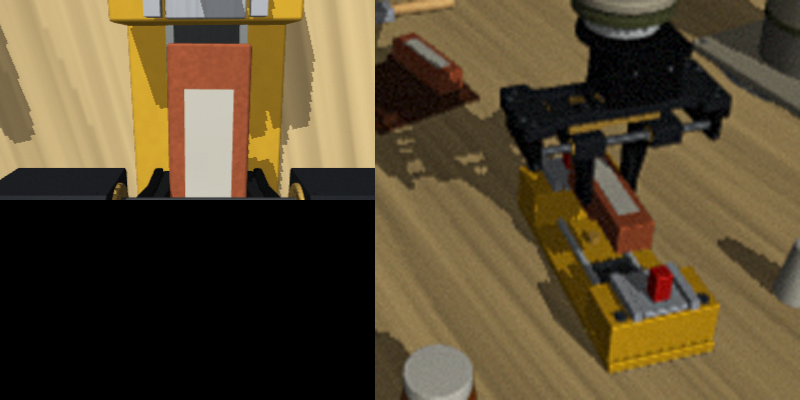

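The die is above the channel with its end about 20 px short of the +y end block. Laterally it may sit slightly off, so I'll measure that numerically.

```bash
python3 -c "
from h import *
st(); c=camera('wrist'); im=c['color']; hsv=cv2.cvtColor(im,cv2.COLOR_BGR2HSV)
cv2.imwrite('pics/w5.png',im)
die=mask(im,(3,90,60),(14,210,255)); yel=mask(im,(18,170,60),(32,255,255))
T=R.from_quat(r.read_state()['eef_rot']); P=r.read_state()['ee_pos']
f=lambda u,v,z: (T.inv().apply(ray(c,(u,v),z)-P)*1000).round(1)[:2]
for v in (120,140,160,180,200):
  x=np.flatnonzero(die[v,240:400])+240
  if len(x): print('die',v,x[0],x[-1]+1,f(x[0],v,.1),f(x[-1]+1,v,.1))
for v in (30,40,50,60,70,78,82,86,90):
  x=np.flatnonzero(yel[v,150:480])+150
  if len(x): print('yel',v,x[0],x[-1]+1,f(x[0],v,.053),f(x[-1]+1,v,.053))
for v in (70,90,100): print(v,''.join('%d/%d/%d '%tuple(h) for h in hsv[v,236:400:6]))
"
```

```text
16.17 [0.4828 0.1862 0.0854] [ 0.975 -0.221 -0.002] F [-1.1  0.3 -3.5] w 0.0338 j [-0.79  0.23  0.38  1.92 -0.1   1.01 -0.6 ]
die 120 277 361 [-18.  -60.3] [ 16.5 -60.3]
die 140 277 361 [-18.3 -52.1] [ 16.7 -52.2]
die 160 278 360 [-18.1 -43.8] [ 16.6 -43.8]
die 180 279 359 [-17.9 -35.1] [ 16.4 -35.2]
die 200 279 358 [-18.1 -26.2] [ 16.2 -26.3]
yel 30 214 409 [ -54.2 -103.1] [  44.9 -103.1]
yel 40 215 409 [-54.  -98.4] [ 45.3 -98.4]
yel 50 216 408 [-53.9 -93.6] [ 45.1 -93.6]
yel 60 217 408 [-53.7 -88.8] [ 45.4 -88.8]
yel 70 217 407 [-54.1 -83.9] [ 45.2 -83.9]
yel 78 218 407 [-53.8 -79.9] [ 45.4 -79.9]
yel 82 218 406 [-54.  -77.9] [ 45.  -77.9]
yel 86 226 396 [-49.9 -75.9] [ 39.9 -75.9]
yel 90 236 391 [-44.7 -73.8] [ 37.4 -73.9]
70 22/198/211 22/198/207 22/199/208 113/12/188 107/10/187 105/12/169 21/18/145 108/14/180 109/11/182 102/14/185 107/13/179 103/10/176 105/14/146 107/15/118 103/15/121 105/13/120 107/15/120 103/15/121 109/17/118 107/12/150 109/13/161 110/12/187 107/12/187 21/203/143 22/197/217 22/198/215 22/199/215 22/198/215 
90 21/191/191 21/200/140 21/204/141 21/204/140 21/203/141 21/201/142 22/141/136 70/6/134 100/18/42 100/18/43 105/12/42 98/24/42 100/18/43 90/18/42 90/6/42 105/13/40 100/19/41 90/12/41 70/18/42 70/6/133 21/200/144 21/203/142 21/204/140 21/202/139 21/202/140 21/201/142 19/102/133 20/100/125 
100 21/149/206 21/204/139 21/202/139 21/205/139 21/203/138 21/203/141 22/180/139 83/8/133 90/6/41 105/24/43 90/19/41 90/6/40 90/19/41 90/12/42 98/24/42 90/19/41 70/18/42 90/13/39 100/18/42 70/6/134 21/206/140 21/201/142 21/203/141 21/202/139 21/203/142 21/203/143 20/101/134 20/102/127
```

```bash
python3 -m crank '[{"x":-0.002,"y":-0.002,"z":0,"ax":0,"ay":0,"az":0,"claw":1},{"x":-0.0036,"y":-0.0044,"z":0,"ax":0,"ay":0,"az":0,"claw":1},{"x":-0.0036,"y":-0.0044,"z":0.005,"ax":0,"ay":0,"az":0,"claw":1},{"x":-0.0036,"y":-0.0044,"z":0.01,"ax":0,"ay":0,"az":0,"claw":1},{"x":-0.0036,"y":-0.0044,"z":0.01,"ax":0,"ay":0,"az":0,"claw":1}]';python3 -c "
from h import *
st(); c=camera('wrist'); im=c['color']; st()
cv2.imwrite('pics/w6.png',im)
die=mask(im,(3,90,60),(14,210,255)); yel=mask(im,(18,170,60),(32,255,255)); led=mask(im,(0,0,20),(180,40,60))
T=R.from_quat(r.read_state()['eef_rot']); P=r.read_state()['ee_pos']; zt=P[2]-.0206+.039
f=lambda u,v,z: (T.inv().apply(ray(c,(u,v),z)-P)*1000).round(1)[:2]
for v in (120,160,200):
  x=np.flatnonzero(die[v,240:400])+240
  if len(x): print('die',v,f(x[0],v,zt),f(x[-1]+1,v,zt))
for v in (40,60,70):
  x=np.flatnonzero(yel[v,150:480])+150
  if len(x): print('yel',v,f(x[0],v,.053),f(x[-1]+1,v,.053))
for v in (88,92,96,100):
  x=np.flatnonzero(led[v,240:400])+240
  if len(x): print('led',v,f(x[0],v,.020),f(x[-1]+1,v,.020))
col=im[60:140,325].max(1); print('dieend rows',np.flatnonzero(die[60:140,325])[:1]+60,[f(325,q,zt)[1] for q in np.flatnonzero(die[60:140,325])[:1]+60]); print('ledge start',np.flatnonzero(led[60:140,325])[:1]+60,[f(325,q,.053)[1] for q in np.flatnonzero(led[60:140,325])[:1]+60], 'yel end row',[ (q:=np.flatnonzero(yel[60:140,u])[-1]+60) and f(u,np.flatnonzero(np.diff(yel[60:110,u].astype(int))!=0)[:2]+0,.053) if 0 else np.flatnonzero(np.diff(cv2.cvtColor(im,6)[60:110,u].astype(int))<-25)+60 for u in (232,396)])
"
```

```text
time: 16.63
ee_pos: [0.4801, 0.1925, 0.0751]
eef_rot: [0.994, -0.11, -0.001, 0.0]
ft_force: [-0.4, -0.2, -4.3]
width: 0.0337
16.63 [0.4801 0.1925 0.0751] [ 0.976 -0.219 -0.001] F [-0.4 -0.2 -4.3] w 0.0337 j [-0.8   0.24  0.37  1.93 -0.1   0.99 -0.6 ]
16.68 [0.4803 0.1925 0.0755] [ 0.976 -0.219 -0.001] F [ 0.1  0.7 -3.9] w 0.0341 j [-0.8   0.24  0.37  1.93 -0.1   0.99 -0.6 ]
die 120 [-17.2 -61.2] [ 16.4 -61.3]
die 160 [-17.2 -45.2] [ 16.5 -45.2]
die 200 [-17.3 -28.1] [ 16.1 -28.2]
yel 40 [-49.4 -97.5] [ 49.6 -97.6]
yel 60 [-49.6 -88.4] [ 49.8 -88.5]
yel 70 [-49.4 -83.8] [ 49.6 -83.8]
led 100 [-19.3 -69.9] [ 20.  -69.9]
dieend rows [103] [np.float64(-67.8)]
ledge start [98] [np.float64(-70.5)] yel end row [array([93, 94]), array([92, 93])]
```

Now centred: laterally within 0.5 mm, and the end gap is 5.6 mm against 6 ideal. Lowering.

```bash
python3 -m crank '[{"x":0,"y":0,"z":0.008,"ax":0,"ay":0,"az":0,"claw":1},{"x":0,"y":0,"z":0.016,"ax":0,"ay":0,"az":0,"claw":1},{"x":0,"y":0,"z":0.024,"ax":0,"ay":0,"az":0,"claw":1},{"x":0,"y":0,"z":0.03,"ax":0,"ay":0,"az":0,"claw":1},{"x":0,"y":0,"z":0.032,"ax":0,"ay":0,"az":0,"claw":1}]'; python3 -c "
from h import *
st()"; python3 -m crank '[{"x":0,"y":0,"z":0.0015,"ax":0,"ay":0,"az":0,"claw":1},{"x":0,"y":0,"z":0.003,"ax":0,"ay":0,"az":0,"claw":1},{"x":0,"y":0,"z":0.0045,"ax":0,"ay":0,"az":0,"claw":1},{"x":0,"y":0,"z":0.006,"ax":0,"ay":0,"az":0,"claw":1},{"x":0,"y":0,"z":0.007,"ax":0,"ay":0,"az":0,"claw":1}]'; python3 -c "
from h import *
st()"
```

```text
time: 17.1
ee_pos: [0.4799, 0.1923, 0.0425]
eef_rot: [0.994, -0.11, -0.001, 0.001]
ft_force: [0.6, -0.1, -3.9]
width: 0.0339
17.1 [0.4799 0.1923 0.0425] [ 0.976 -0.219 -0.001] F [ 0.6 -0.1 -3.9] w 0.0339 j [-0.79  0.29  0.36  1.95 -0.13  0.92 -0.58]
time: 17.52
ee_pos: [0.4809, 0.1928, 0.0371]
eef_rot: [0.994, -0.11, 0.0, -0.0]
ft_force: [1.4, 0.2, -2.4]
width: 0.0339
17.52 [0.4809 0.1928 0.0371] [ 0.976 -0.219  0.   ] F [ 1.4  0.2 -2.4] w 0.0339 j [-0.79  0.3   0.36  1.96 -0.13  0.91 -0.58]
```

```bash
python3 -m crank '[{"x":0,"y":0,"z":0.001,"ax":0,"ay":0,"az":0,"claw":1},{"x":0,"y":0,"z":0.002,"ax":0,"ay":0,"az":0,"claw":1},{"x":0,"y":0,"z":0.003,"ax":0,"ay":0,"az":0,"claw":1},{"x":0,"y":0,"z":0.0035,"ax":0,"ay":0,"az":0,"claw":1},{"x":0,"y":0,"z":0.0035,"ax":0,"ay":0,"az":0,"claw":1}]'; python3 -c "
from h import *
st()"; python3 -m crank '[{"x":0,"y":0,"z":0.0005,"ax":0,"ay":0,"az":0,"claw":1},{"x":0,"y":0,"z":0.001,"ax":0,"ay":0,"az":0,"claw":1},{"x":0,"y":0,"z":0.001,"ax":0,"ay":0,"az":0,"claw":1},{"x":0,"y":0,"z":0.001,"ax":0,"ay":0,"az":0,"claw":1},{"x":0,"y":0,"z":0.001,"ax":0,"ay":0,"az":0,"claw":1}]'; python3 -c "
from h import *
st()"
```

```text
time: 17.93
ee_pos: [0.4807, 0.1928, 0.0335]
eef_rot: [0.994, -0.11, -0.0, -0.0]
ft_force: [0.5, 0.2, -2.8]
width: 0.034
17.93 [0.4807 0.1928 0.0335] [ 0.976 -0.219 -0.   ] F [ 0.5  0.2 -2.8] w 0.034 j [-0.79  0.3   0.36  1.96 -0.13  0.9  -0.58]
time: 18.35
ee_pos: [0.4807, 0.1927, 0.0326]
eef_rot: [0.994, -0.11, 0.0, -0.0]
ft_force: [-0.2, 1.1, -3.2]
width: 0.0336
18.35 [0.4807 0.1927 0.0326] [ 0.976 -0.219 -0.   ] F [-0.2  1.1 -3.2] w 0.0336 j [-0.79  0.3   0.36  1.96 -0.14  0.9  -0.58]
```

```bash
python3 -m crank '[{"x":0,"y":0,"z":0.0005,"ax":0,"ay":0,"az":0,"claw":1},{"x":0,"y":0,"z":0.001,"ax":0,"ay":0,"az":0,"claw":1},{"x":0,"y":0,"z":0.001,"ax":0,"ay":0,"az":0,"claw":1},{"x":0,"y":0,"z":0.001,"ax":0,"ay":0,"az":0,"claw":1},{"x":0,"y":0,"z":0.001,"ax":0,"ay":0,"az":0,"claw":1}]'; python3 -c "
from h import *
st()";  python3 -m crank '[{"x":0,"y":0,"z":0.0005,"ax":0,"ay":0,"az":0,"claw":1},{"x":0,"y":0,"z":0.001,"ax":0,"ay":0,"az":0,"claw":1},{"x":0,"y":0,"z":0.001,"ax":0,"ay":0,"az":0,"claw":1},{"x":0,"y":0,"z":0.001,"ax":0,"ay":0,"az":0,"claw":1},{"x":0,"y":0,"z":0.001,"ax":0,"ay":0,"az":0,"claw":1}]'; python3 -c "
from h import *
st()"
```

```text
time: 18.77
ee_pos: [0.4808, 0.1928, 0.0325]
eef_rot: [0.994, -0.11, -0.0, -0.0]
ft_force: [-4.3, -2.1, 10.8]
width: 0.0337
18.77 [0.4808 0.1928 0.0325] [ 0.976 -0.219 -0.   ] F [-4.3 -2.1 10.8] w 0.0337 j [-0.79  0.31  0.36  1.96 -0.14  0.9  -0.58]
time: 19.18
ee_pos: [0.4808, 0.1929, 0.0324]
eef_rot: [0.994, -0.11, -0.0, -0.0]
ft_force: [-9.0, -4.0, 23.7]
width: 0.0337
19.18 [0.4808 0.1929 0.0324] [ 0.976 -0.219 -0.001] F [-9.  -4.  23.7] w 0.0337 j [-0.78  0.31  0.36  1.96 -0.14  0.9  -0.58]
```

Firm contact at TCP z 0.0325, the predicted home height. Release and lift.

```bash
python3 -m crank '[{"x":0,"y":0,"z":-0.0018,"ax":0,"ay":0,"az":0,"claw":1},{"x":0,"y":0,"z":-0.0018,"ax":0,"ay":0,"az":0,"claw":-0.3},{"x":0,"y":0,"z":-0.0018,"ax":0,"ay":0,"az":0,"claw":-0.3},{"x":0,"y":0,"z":-0.0018,"ax":0,"ay":0,"az":0,"claw":-0.3},{"x":0,"y":0,"z":-0.0018,"ax":0,"ay":0,"az":0,"claw":-0.3}]'; python3 -m crank '[{"x":0,"y":0,"z":0,"ax":0,"ay":0,"az":0,"claw":-0.3},{"x":0,"y":0,"z":-0.01,"ax":0,"ay":0,"az":0,"claw":-0.3},{"x":0,"y":0,"z":-0.03,"ax":0,"ay":0,"az":0,"claw":-0.3},{"x":0,"y":0,"z":-0.06,"ax":0,"ay":0,"az":0,"claw":-0.3},{"x":0,"y":0,"z":-0.09,"ax":0,"ay":0,"az":0,"claw":-0.3}]';python3 -c "
from h import *
st(); tool([.4839-.0024+.2156*.1025,.198-.003+.9765*.1025,.13],[.2156,.9765])
b=camera('scene')['color']; cv2.imwrite('pics/s7.png',cv2.resize(b[190:310,320:460],None,fx=4.5,fy=4.5,interpolation=2))"
```

```text
time: 19.6
ee_pos: [0.4807, 0.1927, 0.0322]
eef_rot: [0.994, -0.11, 0.0, 0.0]
ft_force: [0.5, 0.6, -0.1]
width: 0.0518
time: 20.02
ee_pos: [0.4802, 0.1922, 0.1236]
eef_rot: [0.994, -0.11, -0.0, 0.001]
ft_force: [1.3, 1.2, 0.2]
width: 0.0564
20.02 [0.4802 0.1922 0.1236] [ 0.976 -0.22  -0.001] F [1.3 1.2 0.2] w 0.0564 j [-0.81  0.18  0.38  1.88 -0.07  1.09 -0.63]
shift [ 0.0002 -0.1055 -0.0065]
turn/2 [ 2.000e-04  7.000e-04 -7.874e-01] deg 90.2
turn/2 [ 7.000e-04 -2.000e-04  7.834e-01] deg 89.8
```

View pics/s7.png

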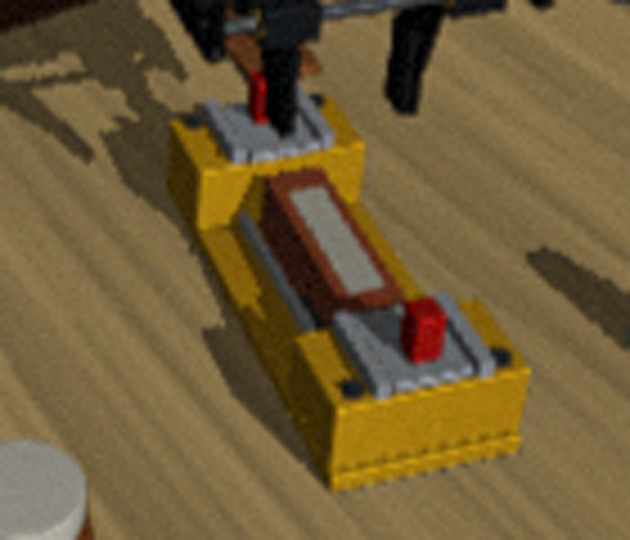

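Block flush and level in the bed, below the plates' height; both keepers are back. I'll push each keeper home from behind its knob with shut fingers (no turn needed).

```bash
python3 -m crank '[{"x":0,"y":-0.03,"z":0,"ax":0,"ay":0,"az":0,"claw":1},{"x":0,"y":-0.065,"z":0,"ax":0,"ay":0,"az":0,"claw":1},{"x":0,"y":-0.1,"z":0,"ax":0,"ay":0,"az":0,"claw":1},{"x":0,"y":-0.125,"z":0,"ax":0,"ay":0,"az":0,"claw":1},{"x":0,"y":-0.134,"z":0,"ax":0,"ay":0,"az":0,"claw":1}]'; python3 -m crank '[{"x":0,"y":0,"z":0,"ax":0,"ay":0,"az":0,"claw":1},{"x":0,"y":0,"z":0,"ax":0,"ay":0,"az":0,"claw":1},{"x":0,"y":0,"z":0,"ax":0,"ay":0,"az":0,"claw":1},{"x":0,"y":0,"z":0,"ax":0,"ay":0,"az":0,"claw":1},{"x":0,"y":0,"z":0,"ax":0,"ay":0,"az":0,"claw":1}]';python3 -c "
from h import *
st(); s=r.read_state(); d=(s['ee_pos'][:2]-[.483,.1973]); print(d@[.2156,.9765]-.0019,d@[.9765,-.2156])"
```

```text
time: 20.48
ee_pos: [0.5095, 0.3281, 0.1226]
eef_rot: [0.994, -0.108, 0.0, -0.001]
ft_force: [-0.9, -0.1, -0.6]
width: 0.031
time: 20.9
ee_pos: [0.5103, 0.3221, 0.1227]
eef_rot: [0.994, -0.111, 0.0, -0.0]
ft_force: [0.5, -0.5, 0.5]
width: 0.0023
20.9 [0.5103 0.3221 0.1227] [ 0.975 -0.221  0.   ] F [ 0.5 -0.5  0.5] w 0.0023 j [-0.9   0.36  0.32  1.66 -0.12  1.14 -0.77]
0.12587160258914923 -0.00025082049184710635
```

```bash
python3 -m crank '[{"x":0,"y":0,"z":0.02,"ax":0,"ay":0,"az":0,"claw":1},{"x":0,"y":0,"z":0.04,"ax":0,"ay":0,"az":0,"claw":1},{"x":0,"y":0,"z":0.053,"ax":0,"ay":0,"az":0,"claw":1},{"x":0,"y":0,"z":0.053,"ax":0,"ay":0,"az":0,"claw":1},{"x":0,"y":0,"z":0.053,"ax":0,"ay":0,"az":0,"claw":1}]'; python3 -c "
from h import *
st()"; python3 -m crank '[{"x":0,"y":0.005,"z":0,"ax":0,"ay":0,"az":0,"claw":1},{"x":0,"y":0.01,"z":0,"ax":0,"ay":0,"az":0,"claw":1},{"x":0,"y":0.015,"z":0,"ax":0,"ay":0,"az":0,"claw":1},{"x":0,"y":0.02,"z":0,"ax":0,"ay":0,"az":0,"claw":1},{"x":0,"y":0.025,"z":0,"ax":0,"ay":0,"az":0,"claw":1}]';python3 -m crank '[{"x":0,"y":0.001,"z":0,"ax":0,"ay":0,"az":0,"claw":1},{"x":0,"y":0.002,"z":0,"ax":0,"ay":0,"az":0,"claw":1},{"x":0,"y":0.003,"z":0,"ax":0,"ay":0,"az":0,"claw":1},{"x":0,"y":0.004,"z":0,"ax":0,"ay":0,"az":0,"claw":1},{"x":0,"y":0.005,"z":0,"ax":0,"ay":0,"az":0,"claw":1}]';python3 -c "
from h import *
st(); s=r.read_state(); d=(s['ee_pos'][:2]-[.483,.1973]); print(d@[.2156,.9765]-.0019,d@[.9765,-.2156])"
```

```text
time: 21.32
ee_pos: [0.5099, 0.3229, 0.0692]
eef_rot: [0.994, -0.111, -0.0, 0.0]
ft_force: [-0.2, -0.2, 1.7]
width: 0.0006
21.32 [0.5099 0.3229 0.0692] [ 0.976 -0.22  -0.001] F [-0.2 -0.2  1.7] w 0.0006 j [-0.89  0.42  0.31  1.7  -0.15  1.04 -0.75]
time: 21.73
ee_pos: [0.5049, 0.2988, 0.0701]
eef_rot: [0.994, -0.11, 0.001, -0.001]
ft_force: [0.1, 1.1, 1.5]
width: 0.0004
time: 22.15
ee_pos: [0.5035, 0.2943, 0.0693]
eef_rot: [0.994, -0.11, 0.0, -0.0]
ft_force: [0.7, 1.8, 1.2]
width: 0.0007
22.15 [0.5035 0.2943 0.0693] [ 0.976 -0.219 -0.   ] F [0.7 1.8 1.2] w 0.0007 j [-0.87  0.38  0.32  1.76 -0.14  1.02 -0.72]
0.09723940338174475 -0.0009327528266396573
```

Pushing at about 1.8 N, as expected. Continue to the stop.

```bash
python3 -m crank '[{"x":0,"y":0.001,"z":0,"ax":0,"ay":0,"az":0,"claw":1},{"x":0,"y":0.002,"z":0,"ax":0,"ay":0,"az":0,"claw":1},{"x":0,"y":0.003,"z":0,"ax":0,"ay":0,"az":0,"claw":1},{"x":0,"y":0.003,"z":0,"ax":0,"ay":0,"az":0,"claw":1},{"x":0,"y":0.003,"z":0,"ax":0,"ay":0,"az":0,"claw":1}]'; python3 -m crank '[{"x":0,"y":0.001,"z":0,"ax":0,"ay":0,"az":0,"claw":1},{"x":0,"y":0.002,"z":0,"ax":0,"ay":0,"az":0,"claw":1},{"x":0,"y":0.003,"z":0,"ax":0,"ay":0,"az":0,"claw":1},{"x":0,"y":0.003,"z":0,"ax":0,"ay":0,"az":0,"claw":1},{"x":0,"y":0.003,"z":0,"ax":0,"ay":0,"az":0,"claw":1}]';python3 -c "
from h import *
st(); s=r.read_state(); d=(s['ee_pos'][:2]-[.483,.1973]); print(d@[.2156,.9765]-.0019,d@[.9765,-.2156])"
```

```text
time: 22.57
ee_pos: [0.5029, 0.2921, 0.0694]
eef_rot: [0.994, -0.11, 0.0, -0.001]
ft_force: [3.1, 4.7, -2.1]
width: 0.0007
time: 22.98
ee_pos: [0.5028, 0.2919, 0.0696]
eef_rot: [0.994, -0.109, 0.001, -0.003]
ft_force: [6.1, 12.2, -9.2]
width: 0.0007
22.98 [0.5028 0.2919 0.0696] [ 0.976 -0.217  0.002] F [ 6.1 12.2 -9.2] w 0.0007 j [-0.87  0.37  0.32  1.77 -0.14  1.01 -0.71]
0.09478084061747839 -0.0010408040834733105
```

```bash
python3 -m crank '[{"x":0,"y":-0.006,"z":0,"ax":0,"ay":0,"az":0,"claw":1},{"x":0,"y":-0.01,"z":0,"ax":0,"ay":0,"az":0,"claw":1},{"x":0,"y":-0.01,"z":-0.02,"ax":0,"ay":0,"az":0,"claw":1},{"x":0,"y":-0.01,"z":-0.045,"ax":0,"ay":0,"az":0,"claw":1},{"x":0,"y":-0.01,"z":-0.055,"ax":0,"ay":0,"az":0,"claw":1}]'; python3 -m crank '[{"x":0,"y":0.03,"z":0,"ax":0,"ay":0,"az":0,"claw":1},{"x":0,"y":0.065,"z":0,"ax":0,"ay":0,"az":0,"claw":1},{"x":0,"y":0.1,"z":0,"ax":0,"ay":0,"az":0,"claw":1},{"x":0,"y":0.135,"z":0,"ax":0,"ay":0,"az":0,"claw":1},{"x":0,"y":0.165,"z":0,"ax":0,"ay":0,"az":0,"claw":1}]'; python3 -m crank '[{"x":0,"y":0.03,"z":0,"ax":0,"ay":0,"az":0,"claw":1},{"x":0,"y":0.055,"z":0,"ax":0,"ay":0,"az":0,"claw":1},{"x":0,"y":0.063,"z":0,"ax":0,"ay":0,"az":0,"claw":1},{"x":0,"y":0.063,"z":0,"ax":0,"ay":0,"az":0,"claw":1},{"x":0,"y":0.063,"z":0,"ax":0,"ay":0,"az":0,"claw":1}]';python3 -c "
from h import *
st(); s=r.read_state(); d=(s['ee_pos'][:2]-[.483,.1973]); print(d@[.2156,.9765]-.0019,d@[.9765,-.2156])"
```

```text
time: 23.4
ee_pos: [0.5052, 0.298, 0.1268]
eef_rot: [0.994, -0.111, 0.001, -0.0]
ft_force: [1.6, 0.2, 0.6]
width: 0.0003
time: 23.82
ee_pos: [0.4672, 0.1344, 0.1239]
eef_rot: [0.994, -0.111, -0.0, 0.0]
ft_force: [0.1, -0.8, 0.2]
width: 0.0002
time: 24.23
ee_pos: [0.4544, 0.0761, 0.1243]
eef_rot: [0.994, -0.11, -0.0, -0.0]
ft_force: [0.7, 0.1, 1.3]
width: 0.0004
24.23 [0.4544 0.0761 0.1243] [ 0.976 -0.22  -0.   ] F [0.7 0.1 1.3] w 0.0004 j [-0.71  0.04  0.46  2.02 -0.02  1.08 -0.46]
-0.12642543292639954 -0.0018172339755559179
```

Good: at bed y −0.126. Now down and push toward +y.

```bash
python3 -m crank '[{"x":0,"y":0,"z":0.02,"ax":0,"ay":0,"az":0,"claw":1},{"x":0,"y":0,"z":0.04,"ax":0,"ay":0,"az":0,"claw":1},{"x":0,"y":0,"z":0.055,"ax":0,"ay":0,"az":0,"claw":1},{"x":0,"y":0,"z":0.055,"ax":0,"ay":0,"az":0,"claw":1},{"x":0,"y":0,"z":0.055,"ax":0,"ay":0,"az":0,"claw":1}]'; python3 -c "
from h import *
st()"; python3 -m crank '[{"x":0,"y":-0.005,"z":0,"ax":0,"ay":0,"az":0,"claw":1},{"x":0,"y":-0.01,"z":0,"ax":0,"ay":0,"az":0,"claw":1},{"x":0,"y":-0.015,"z":0,"ax":0,"ay":0,"az":0,"claw":1},{"x":0,"y":-0.02,"z":0,"ax":0,"ay":0,"az":0,"claw":1},{"x":0,"y":-0.025,"z":0,"ax":0,"ay":0,"az":0,"claw":1}]';python3 -m crank '[{"x":0,"y":-0.0015,"z":0,"ax":0,"ay":0,"az":0,"claw":1},{"x":0,"y":-0.003,"z":0,"ax":0,"ay":0,"az":0,"claw":1},{"x":0,"y":-0.0045,"z":0,"ax":0,"ay":0,"az":0,"claw":1},{"x":0,"y":-0.006,"z":0,"ax":0,"ay":0,"az":0,"claw":1},{"x":0,"y":-0.007,"z":0,"ax":0,"ay":0,"az":0,"claw":1}]';python3 -c "
from h import *
st(); s=r.read_state(); d=(s['ee_pos'][:2]-[.483,.1973]); print(d@[.2156,.9765]-.0019,d@[.9765,-.2156])"; python3 -m crank '[{"x":0,"y":-0.001,"z":0,"ax":0,"ay":0,"az":0,"claw":1},{"x":0,"y":-0.002,"z":0,"ax":0,"ay":0,"az":0,"claw":1},{"x":0,"y":-0.003,"z":0,"ax":0,"ay":0,"az":0,"claw":1},{"x":0,"y":-0.003,"z":0,"ax":0,"ay":0,"az":0,"claw":1},{"x":0,"y":-0.003,"z":0,"ax":0,"ay":0,"az":0,"claw":1}]';python3 -c "
from h import *
st(); s=r.read_state(); d=(s['ee_pos'][:2]-[.483,.1973]); print(d@[.2156,.9765]-.0019,d@[.9765,-.2156])"
```

```text
time: 24.65
ee_pos: [0.4541, 0.0765, 0.069]
eef_rot: [0.994, -0.109, -0.001, 0.001]
ft_force: [0.5, -0.1, 1.1]
width: 0.0006
24.65 [0.4541 0.0765 0.069 ] [ 0.976 -0.218 -0.001] F [ 0.5 -0.1  1.1] w 0.0006 j [-0.7   0.13  0.46  2.08 -0.07  0.96 -0.42]
time: 25.07
ee_pos: [0.4603, 0.1007, 0.0698]
eef_rot: [0.994, -0.11, 0.0, -0.0]
ft_force: [0.8, -1.2, 1.2]
width: 0.0008
time: 25.48
ee_pos: [0.4614, 0.1068, 0.0694]
eef_rot: [0.994, -0.11, -0.0, 0.0]
ft_force: [-1.7, -6.6, 3.1]
width: 0.0006
25.48 [0.4614 0.1068 0.0694] [ 0.976 -0.219 -0.   ] F [-1.7 -6.6  3.1] w 0.0006 j [-0.73  0.15  0.44  2.04 -0.08  0.96 -0.47]
-0.0949244304217314 -0.001597033741989242
time: 25.9
ee_pos: [0.4614, 0.1069, 0.0692]
eef_rot: [0.994, -0.111, -0.001, 0.002]
ft_force: [-5.0, -12.8, 9.0]
width: 0.0002
25.9 [0.4614 0.1069 0.0692] [ 0.975 -0.221 -0.001] F [ -5.  -12.8   9. ] w 0.0002 j [-0.73  0.16  0.44  2.04 -0.08  0.96 -0.48]
-0.09483973235226538 -0.0015836971297741396
```

Both stops sit symmetrically at ±94.8 mm. Retreat and check.

```bash
python3 -m crank '[{"x":0,"y":0.006,"z":0,"ax":0,"ay":0,"az":0,"claw":1},{"x":0,"y":0.01,"z":0,"ax":0,"ay":0,"az":0,"claw":1},{"x":0,"y":0.01,"z":-0.025,"ax":0,"ay":0,"az":0,"claw":1},{"x":0,"y":0.01,"z":-0.06,"ax":0,"ay":0,"az":0,"claw":1},{"x":0,"y":0.02,"z":-0.1,"ax":0,"ay":0,"az":0,"claw":1}]'; python3 -m crank '[{"x":0,"y":0.03,"z":-0.02,"ax":0,"ay":0,"az":0,"claw":1},{"x":0,"y":0.06,"z":-0.04,"ax":0,"ay":0,"az":0,"claw":1},{"x":0,"y":0.09,"z":-0.06,"ax":0,"ay":0,"az":0,"claw":1},{"x":0,"y":0.12,"z":-0.06,"ax":0,"ay":0,"az":0,"claw":1},{"x":0,"y":0.12,"z":-0.06,"ax":0,"ay":0,"az":0,"claw":1}]';python3 -c "
from h import *
st(); t=camera('top'); s=camera('scene')
m=mask(t['color'],(0,150,100),(7,255,255)); print([ray(t,b[1],.0875).round(4) for b in blobs(m,8) if 180<b[1][0]<290 and 190<b[1][1]<250])
a=cv2.resize(t['color'][185:255,180:290],None,fx=3.4,fy=3.4,interpolation=2); b=cv2.resize(s['color'][190:310,320:460],None,fx=3,fy=3,interpolation=2)
cv2.imwrite('pics/f.png',np.hstack([np.pad(x,((0,360-x.shape[0]),(0,0),(0,0))) for x in(a,b)])); cv2.imwrite('pics/ftop.png',t['color'])"
```

```text
time: 26.32
ee_pos: [0.4565, 0.0914, 0.1694]
eef_rot: [0.994, -0.109, -0.001, 0.001]
ft_force: [0.2, 1.0, 0.1]
width: 0.0001
time: 26.73
ee_pos: [0.4311, -0.0319, 0.2307]
eef_rot: [0.994, -0.113, 0.001, -0.001]
ft_force: [-0.1, -0.3, -0.7]
width: 0.0005
26.73 [ 0.4311 -0.0319  0.2307] [ 0.974 -0.225  0.002] F [-0.1 -0.3 -0.7] w 0.0005 j [-0.63 -0.16  0.55  1.95  0.09  1.33 -0.34]
[array([0.4996, 0.2712, 0.0875]), array([0.4667, 0.1228, 0.0875])]
```

View pics/f.png

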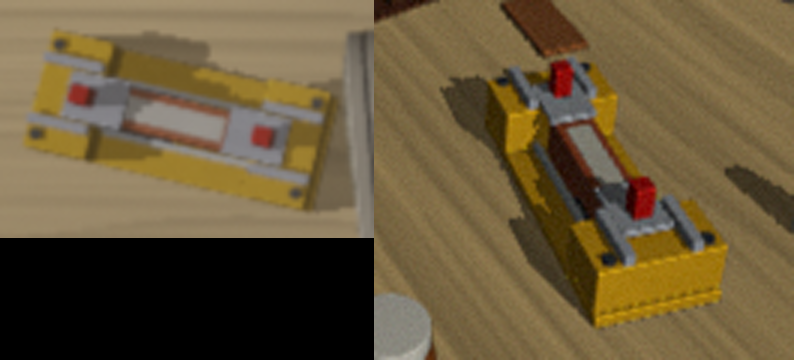

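View pics/ftop.png

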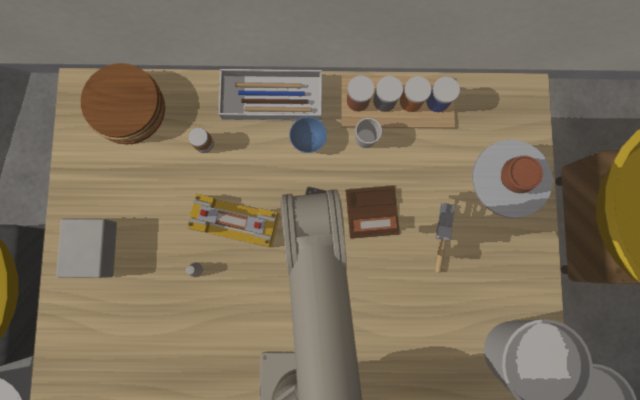

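Both keepers cover the block's ends. The knobs are 152.0 mm apart, exactly the fully-home spacing, and the bystanders are unmoved. Handing in.

```bash
python3 -c "
from bench import close_job; print(close_job())"
```

```text
the job is handed in; nothing more can be done
None
```

The far block is seated in the die bed with both keepers slid fully home over its ends. I handed the job in at about 27 s on the robot's clock, with the arm clear of everything.

- **Keepers back:** I gripped each knob and drew it back until it met a firm stop. I confirmed the stop at about 14 N on the left. On the right the reading was 5 N, and I pushed a little further without reading it again.
- **Choosing the block:** The near block's +y end stood firm at 30 N. The far block's +y end gave 4.7 mm at under 2 N, so its step already faced the ledge and no turn was needed.
- **Seating:** I lowered the block until it met firm contact at the predicted home height. The last settling step pressed it down with about 24 N, harder than I intended. The pin reading isn't available to me, so I judged full depth from that height, the flush look in the pictures, and both keepers passing over the block.
- **Keepers home:** I pushed each from behind its knob with shut fingers. Both stopped at ±94.8 mm from the bed's middle.

**Last checks:** The knobs measured 152 mm apart, which is the fully home spacing. In the last top view the bystanders in sight were where they started, but the arm hid the wooden rib; the scene view still showed it by the bed.

**What disagreed:** The wrist and top cameras differed by about 2.5 mm on the bed's position across its width. I corrected that from a wrist picture of the block over the bed, which brought it to within 0.5 mm. Along its length the cameras were about 2 mm off the keeper stops, so I worked from the stops.

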